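# Seat a charger cover with the foot-switch press

## Robot

A 6-joint arm with a two-finger parallel gripper is mounted at the origin on the work surface. World frame = base frame: x ahead of the robot, y to its left, z up, the work surface at z = 0. Lengths are in mm, angles in rad, forces in N, time in s.
With the tool pointing down it reaches from about 400 to 925 mm from the base axis. Payload 12.5 kg.
Tool frame: the origin (TCP) lies where the fingers leave the gripper's body, on its centre line; the fingertips stand 78 mm ahead of it and the grasp point (between the pads) lies 59 mm ahead of it (env.tip_extent is the distance from the TCP to the fingertips, in mm); z points along the fingers, y is the direction in which the jaws open and shut (so a half turn about z gives the same grasp; the last joint's range is limited). The gripper opens to 95 mm and grips with 3 to 60 N. Pads are 20 mm wide; open, the fingers measure 119 mm over their backs; the gripper's body (75 mm by 180 mm) begins 59 mm behind the grasp point.
Start: joints at [-1.26, 0.491, 1.559, -0, 1.092, -0.106], TCP at [253.045, -571.495, 292.261] pointing down, gripper open.
Joint ranges: [-3.1, 3.1], [-0.84, 2.19], [0.05, 2.79], [-1.13, 4.28], [0.06, 2.93], [-2.69, 2.69]. Speed limits (rad/s): [2.22, 2.22, 2.79, 3.14, 3.14, 3.14].

## Interface

Orientations are given as [roll, pitch, yaw] about the fixed x, y, z axes, in that order (R = Rz(yaw) Ry(pitch) Rx(roll)).
In Python, from cell import env gives the robot as it stands. The module is installed in compiled form; this text tells all that it offers.
- The arm moves only by the tool play_rows, never from a script. Its argument "targets" is a list of rows, each an object with "linear": the shift along the tool's x, y, z in mm, a list of three; "turn": the turn about the tool's z in rad. A call has 1 to 20 rows; each row is the pose to reach, as a shift and turn from the pose commanded when the call began, along the tool's axes at that moment; what a row does not reach only later rows make up. A row lasts 1/8 s, in which the tool goes at most 62.5 mm and 10.7 degrees, less where a joint would pass 70% of its speed; a pose out of reach is approached as far as the arm can. A call with a gripper value outside its range is refused whole. "hand" is the finger opening in mm, from 0 to 95.1, set as the call begins (left out, the last holds). The fingers move at their own pace and stop on an object; the grip force is fixed at half the most. Time passes only in rows, so rows that repeat a pose let the fingers close. It gives the time, the measured TCP pose, the force and the opening at its end, in the units of the state.
- env.state(): the state, without advancing time (a new reading comes with each control period).
- env.read_camera(name): name is "scene" or "top" or "wrist"; returns (picture, depth): 420x560x3 uint8, red, green, blue; 420x560 float32, mm along the optical axis (not along the pixel's ray), 0 where there is no reading.
- env.camera_params(name): a dict with "fx", "fy", "cx", "cy" (pixels), "k1" (the pictures are not rectified: a ray, as slopes to the right and down, at radius r is drawn at 1 + k1 r^2 times it, then the intrinsics apply), "R" (3x3) and "t" (3): a world point X has camera coordinates R X + t. Camera axes: x right, y down, z forward; pixel columns grow to the right and rows downward; lengths in mm; the calibration is good to about 2 mm. A picture is of the moment at which its call begins: read the wrist's pose just before it. camera_params takes no time and is no camera call; for the wrist camera it gives the pose at the moment of the call.
- env.job_done(): hands the job in, once; it reports no verdict.
The state is a dict: "t": time; "joints": joint angles; "qvel": joint speeds; "tau": joint torques, N m; "eef_pos": TCP position; "tcp_rot": TCP orientation; "ft_force": force on the tool from outside, world axes, zero at the start; "moment": the same for the moment, N m; "opening": opening from 0.0 (shut) to 1.0 (fully open).
Only numpy, scipy, OpenCV 4.12 (cv2) and the standard library are available. Lean on these libraries where they do the work, as an engineer would, in place of code of your own. Each camera call takes 0.05 s, during which the arm holds its last target.

## Task

The left pedal of the wire-guarded foot switch drives the ram over the left bay of the small press, the right pedal the one over the right bay (left and right as seen from the robot). Find the bay that holds the white charger casing whose cover stands proud, push that bay's pedal right down to its stop and hold it there a moment so that the ram seats the cover; do not work the other pedal, whose ram would crush the meter. Then let the pedal up, draw the casing out from under the ram and lay it flat, cover up, on the floor of the grey tray without dropping it, leaving all the other things where they are.

Things in the scene. Friction and masses are not known exactly. Their poses are not given: they have to be found in the camera images.
- footswitch: Fixed grey twin foot switch, 170 (x) x 216 (y) x 165 mm high; origin: centre of underside. x points away from the operator, +y to the left pedal. Over both pedals lies a wire guard, z 156 to 164 mm, x -67 to +74 mm (bars 21 mm apart); side plates at y +-104 mm, below z 143 mm only beyond x 22 mm. Its front (-x) is open below the guard: go in there with closed, tilted fingers.
- pedal_left_pad (a point): Where to press the left (+y) black pedal: on its top, mid-width, 10 mm in from its free front edge (pedal 76 wide, 105 long, 8 mm thick, hinged at its far end). At rest the pedal is level and this point 58 mm above the bench; the guard's front bar is 18 mm nearer the operator and 98 mm higher. The point moves with the pedal.
- pedal_right_pad (a point): The same point on the right pedal (at -y).
- pedal_left (a joint): Angle of the left pedal, rad: 0 up (level), 0.30 at its stop. It turns about a level hinge 90 mm beyond the pad point, so the pad point sinks about 27 mm and moves away from the operator about 4 mm; 5 N starts it and 15 N holds it at the stop. It springs back.
- pedal_right (a joint): Angle of the right pedal, the same.
- press: Fixed two-bay press; origin on bench, midway between the bays; x away from the operator, +y to the left bay. Base plate x -110 to 100, y +-125, 20 mm high. Column between bays, 44 mm wide, x 15 to 75. Ram feet (radius 18 mm) at x 15, y +-65, undersides at z 92, going down 32 mm; cylinders (radius 24) above z 165. Each bay: 12 mm stop behind, 6 mm ribs 71 mm apart beside its far half, front open.
- bay_left (a point): Centre of the left bay (at +y of the press), on the base plate, 20 mm above the bench; a thing lying in the bay has its origin about here.
- bay_right (a point): Centre of the right bay (at -y), the same.
- casing: Loose white charger casing, 160 (x) x 54 (y) x 40 mm high, about 265 g, lying in one of the bays; origin: centre of its underside, x lengthwise, away from the operator, z up. Its grey cover (60 x 44 mm, centred at x = 46 mm) lies in the far half, under the ram, its top up to 8 mm above the casing until pressed home.
- casing_grip (a point): Where to grip the casing across its 54 mm width: on its middle line, 35 mm nearer the operator than its centre and 34 mm above its underside. It is 62 mm in front of the ram foot's edge.
- cover (a joint): How far the cover has been pushed in, m: 0 to 0.002 at the start (proud), 0.008 flush. It is stiff and stays where it is.
- meter: Loose black hand meter, 140 x 64 x 28 mm, lying in the other bay; origin at the centre of its underside. Leave it there.
- tray: Fixed open grey tray, 240 (x) x 150 (y) mm, walls 4 mm thick and 14 mm high, floor 4 mm thick; origin at the centre of its underside. Destination of the casing.
- bottle: Bystander: amber bottle, 52 mm wide, 120 mm high; origin under its centre.
- screwdriver: Bystander: black screwdriver, 170 mm long, lying on the bench; origin below its middle.
- jar: Bystander: clear jar, 60 mm wide, 70 mm high; origin under its centre.
- cup: Bystander: black cup, 70 mm wide, 85 mm high; origin under its centre.
Mind the look-alikes: they are no part of the job. What is shaped like the casing but blue is not meant.

How it is judged (in metres and radians):
On the way:
1. the casing's pedal is held down at its stop (above 0.275 rad for 0.3 s) and the cover is pressed home (within 2.5 mm of flush) while the casing lies in its bay (((value of joint pedal_left above 0.275 rad and horizontal distance between casing and bay_left below 0.03 m and value of joint cover above 0.0055 m) or (value of joint pedal_right above 0.275 rad and horizontal distance between casing and bay_right below 0.03 m and value of joint cover above 0.0055 m))), for 0.3 s.
At the end, for the whole second after the job is handed in: The casing rests flat (within 0.08 rad), right way up, on the tray's floor, its centre within 60 mm of the tray's centre along both tray axes and its underside less than 10 mm above the tray's underside; its cover is within 2.5 mm of flush; both pedals are up (value of joint cover above 0.0055 m and value of joint each of pedal_left, pedal_right below 0.05 rad and angle between casing's own z axis and vertical below 0.08 rad and linear speed of casing below 0.02 m/s and x of casing in the frame of tray between -0.06 and 0.06 m and y of casing in the frame of tray between -0.06 and 0.06 m and z of casing in the frame of tray below 0.01 m); the robot touches nothing.
It fails at once if the pedal of the bay in which the meter lies is pressed beyond 0.1 rad ((value of joint pedal_left above 0.1 rad and horizontal distance between meter and bay_left below 0.05 m) or (value of joint pedal_right above 0.1 rad and horizontal distance between meter and bay_right below 0.05 m)).
It fails at once if the casing falls free (faster than 0.6 m/s with no finger on it: a drop of about 20 mm) (contact force between the fingers and casing below 0.01 N and linear speed of casing above 0.6 m/s).
It fails at once if the meter or another bystander is moved by more than 30 mm (distance of any of meter, bottle, screwdriver, jar, cup from where it was at the start of the episode above 0.03 m).
It also fails if it takes over 72 s, if anything falls off the work surface, if the arm or the gripper's body presses on something with over 40 N, if the wrist force passes 120 N, or if a joint passes its speed limit or range.

## Working session

There is one attempt and no reset: what is moved stays moved. The work goes in short steps, Python scripts to look and compute and a tool call to move; the robot and the scene stay as the last step left them, time stands still between calls to the robot, and variables do not carry over. Pictures are saved under pics/ and viewed, and the job is handed in when it is done.

Besides the shell and the picture viewer there is one more tool, called after "Emit:" by a JSON object that holds its "op" and its "data", one argument or row to a line. play_rows: Moves the arm, as the interface text tells. Its arguments: {"type":"object","properties":{"targets":{"type":"array","items":{"type":"object","properties":{"linear":{"type":"array","items":{"type":"number"}},"turn":{"type":"number"}}}},"hand":{"type":"number"}},"required":["targets"]}

```bash
mkdir -p pics; ls
python3 - <<'E'
from cell import env
import cv2,numpy as np
s=env.state();print({k:np.round(v,3).tolist() for k,v in s.items()}, env.tip_extent)
for n in ("scene","top","wrist"):
    p=env.camera_params(n);print(n,{k:np.round(v,4).tolist() for k,v in p.items()})
    im,d=env.read_camera(n);cv2.imwrite(f"pics/a_{n}.png",im[:,:,::-1]);np.save(f"a_{n}.npy",d);np.save(f"a_{n}_im.npy",im)
E
```

```text
pics
{'t': 0.0, 'joints': [-1.26, 0.492, 1.559, -0.0, 1.092, -0.106], 'qvel': [-0.001, 0.001, -0.0, 0.001, -0.001, -0.001], 'tau': [0.003, -61.265, -25.818, 0.069, 0.048, -0.0], 'eef_pos': [252.97, -571.343, 291.662], 'tcp_rot': [-3.141, -0.0, 0.417], 'ft_force': [-0.357, 0.955, -0.515], 'moment': [-0.044, -0.01, -0.08], 'opening': 1.0} 77.60000000000001
scene {'fx': 520.784, 'fy': 520.784, 'cx': 273.5476, 'cy': 203.2868, 'k1': -0.0944, 'R': [[-0.8401, -0.5423, 0.0104], [-0.4027, 0.6109, -0.6817], [0.3633, -0.5769, -0.7316]], 't': [475.1604, 272.6696, 979.6122]}
top {'fx': 542.1484, 'fy': 542.1484, 'cx': 275.9539, 'cy': 206.7377, 'k1': -0.0266, 'R': [[0.0214, -0.9997, 0.015], [-0.9882, -0.0234, -0.1514], [0.1517, -0.0116, -0.9884]], 't': [-13.1971, 570.2602, 1215.1863]}
wrist {'fx': 327.4565, 'fy': 327.4565, 'cx': 283.5931, 'cy': 209.8621, 'k1': 0.0191, 'R': [[0.4057, -0.914, -0.0013], [-0.8751, -0.3888, 0.2882], [-0.2639, -0.1158, -0.9576]], 't': [-625.3415, -33.3865, 391.7644]}
```

View pics/a_scene.png

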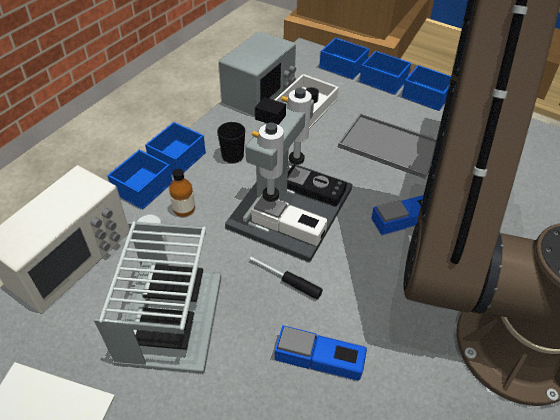

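View pics/a_top.png

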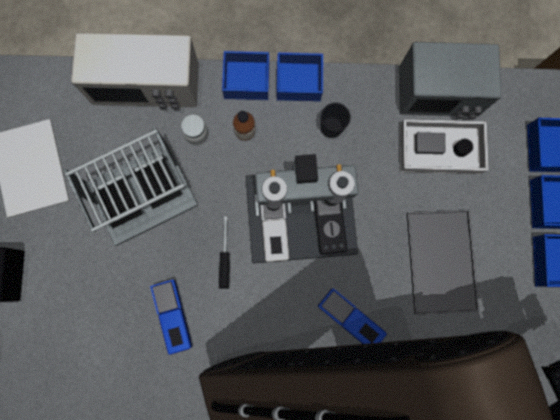

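View pics/a_wrist.png

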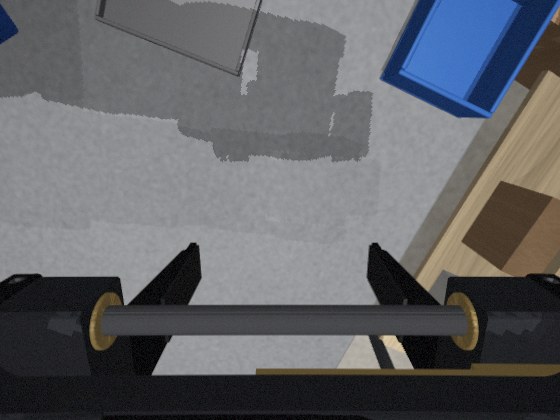

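The white casing is in the left bay (top picture, about 274,235). The black meter is in the right bay (332,225). The two blue look-alikes lie at (170,315) and (350,315). I'll confirm this with enlarged crops.

```bash
cat > h.py <<'E'
import numpy as np,cv2
def rays(p,uv):
    K=np.array([[p['fx'],0,p['cx']],[0,p['fy'],p['cy']],[0,0,1]],float)
    uv=np.asarray(uv,float).reshape(-1,1,2)
    return cv2.undistortPointsIter(uv,K,np.array([p['k1'],0,0,0.]),None,None,(cv2.TERM_CRITERIA_COUNT,50,1e-9)).reshape(-1,2)
def cloud(p,d,uv):
    r=rays(p,uv);uv=np.asarray(uv,int).reshape(-1,2)
    z=d[uv[:,1],uv[:,0]];c=np.c_[r*z[:,None],z]
    return (c-np.asarray(p['t']))@np.asarray(p['R'])   # R^T(c-t)
def atz(p,uv,z):
    r=rays(p,uv);R=np.asarray(p['R']);t=np.asarray(p['t'])
    D=np.c_[r,np.ones(len(r))]@R; C=-R.T@t
    return C+D*((z-C[2])/D[:,2])[:,None]
def proj(p,X):
    R=np.asarray(p['R']);X=np.asarray(X,float).reshape(-1,3)
    c=X@R.T+p['t'];r=c[:,:2]/c[:,2:];r=r*(1+p['k1']*(r**2).sum(1,keepdims=True))
    return r*[p['fx'],p['fy']]+[p['cx'],p['cy']]
def full(p,d):
    h,w=d.shape;v,u=np.mgrid[:h,:w];P=cloud(p,d,np.c_[u.ravel(),v.ravel()]).reshape(h,w,3);P[d==0]=np.nan;return P
E
python3 - <<'E'
import numpy as np,cv2
a=np.load('a_top_im.npy')[:,:,::-1];b=np.load('a_scene_im.npy')[:,:,::-1]
c1=cv2.resize(a[150:275,235:370],None,fx=3.7,fy=3.7,interpolation=3)[:450]
c2=cv2.resize(a[120:250,55:205],None,fx=4,fy=4,interpolation=3)
cv2.imwrite('pics/c1.png',c1);cv2.imwrite('pics/c2.png',c2)
cv2.imwrite('pics/c3.png',cv2.resize(b[80:260,215:360],None,fx=3.3,fy=3.3,interpolation=3))
cv2.imwrite('pics/c4.png',cv2.resize(b[210:375,80:230],None,fx=3.6,fy=3.6,interpolation=3))
E
```

```text
(no output)
```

View pics/c1.png

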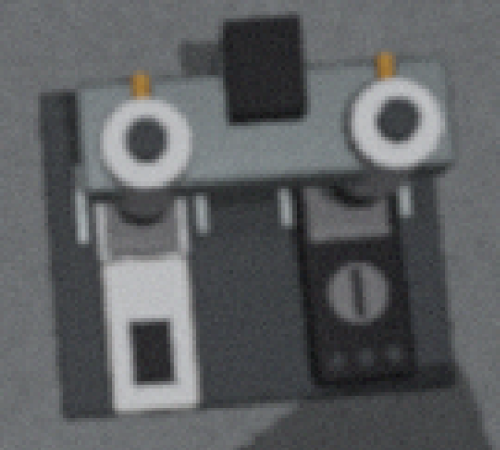

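View pics/c2.png

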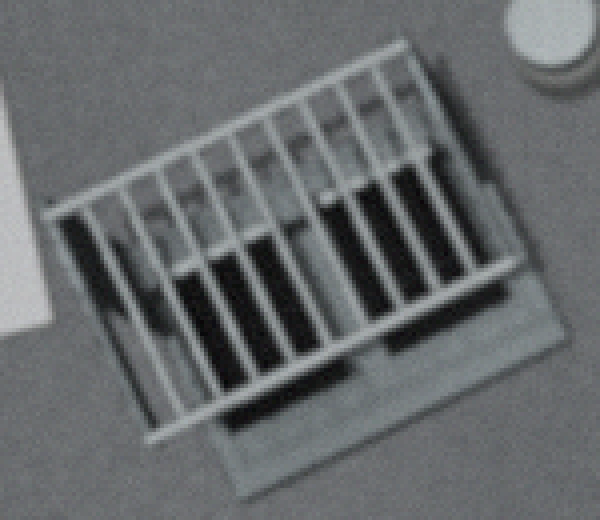

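View pics/c3.png

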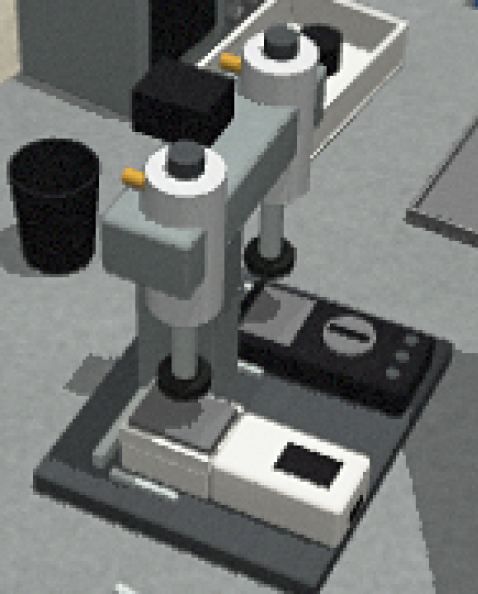

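View pics/c4.png

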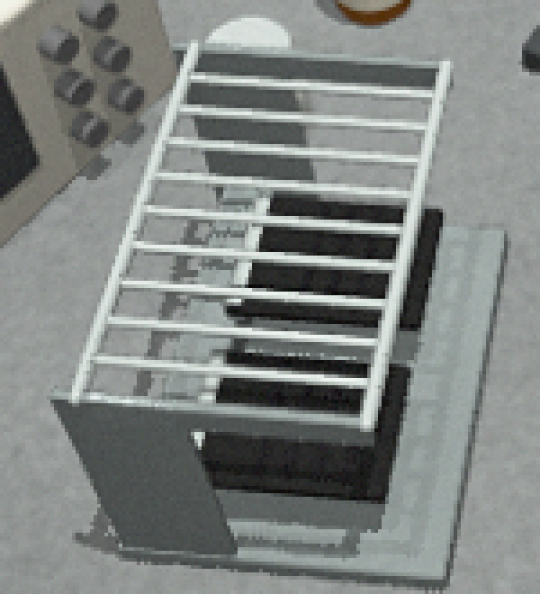

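Run:
```python
from cell import env
from h import *
for n in ('top','scene'):
    p=env.camera_params(n);d=np.load(f'a_{n}.npy');P=full(p,d)
    def rect(box,z0,z1,lab,im=None):
        m=(P[...,0]>box[0])&(P[...,0]<box[1])&(P[...,1]>box[2])&(P[...,1]<box[3])&(P[...,2]>z0)&(P[...,2]<z1)
        Q=P[m]
        if len(Q)<10: print(n,lab,len(Q));return
        r=cv2.minAreaRect(Q[:,:2].astype(np.float32));print(n,lab,len(Q),'c',np.round(r[0],1),'size',np.round(r[1],1),'ang',round(r[2],2),'zmed',np.round(np.median(Q[:,2]),1))
    fs=(400,900,150,650)
    rect(fs,152,172,'guard')
    # approx centers in world of pix
    for lab,uv in dict(fsbase=(150,230),casing=(274,240),meter=(331,235),plate=(260,230),tray=(442,262),bottle=(244,124),jar=(194,128),cup=(335,118),screw=(224,270),bench=(450,330),cover=(270,212)).items():
        if n=='top': print(lab,np.round(cloud(p,d,[uv]),1))
np.set_printoptions(suppress=True)
```

```text
top guard 3592 c [697.1 325.8] size [408.7 257.7] ang 0.84 zmed 161.9
fsbase [[513.9 298.    0. ]]
casing [[491.5   2.7  59.4]]
meter [[ 506.  -127.2   57.4]]
plate [[517.4  35.6  24.5]]
tray [[ 452.9 -397.4    6.3]]
bottle [[751.4  77.1  95. ]]
jar [[746.6 194.1  70.3]]
cup [[ 801.  -141.5    4.1]]
screw [[422.3 116.2  28.1]]
bench [[ 294.7 -414.9   -0.5]]
cover [[554.9  13.2  63.4]]
scene guard 3879 c [697.2 327.1] size [410.1 255.3] ang 1.76 zmed 161.7
```

Run:
```python
from cell import env
from h import *
np.set_printoptions(suppress=True,precision=1)
p=env.camera_params('top')
A=atz(p,[(92.5,230),(185.5,185),(156.2,130.5),(66.2,173.7)],160)[:,:2]
print(A, np.linalg.norm(np.diff(A,axis=0),axis=1))
y=(A[0]-A[1])+(A[3]-A[2]);x=(A[3]-A[0])+(A[2]-A[1]);print('yaw',np.arctan2(-y[0],y[1]),np.arctan2(x[1],x[0]))
yaw=np.arctan2(-y[0],y[1]);c=A.mean(0)
o=c-np.array([np.cos(yaw),np.sin(yaw)])*3.5
print('guard centre',c,'fs origin',o)
# check from base plate corners at z? crop (240,498),(565,338)
print(atz(p,[(115,244.5),(196.2,204.5)],5)[:,:2])
ps=env.camera_params('scene')
# scene: guard corners from c4 crop: front corner left?, pixel
B=atz(ps,[(80+367/3.6,210+425/3.6),(80+445/3.6,210+68/3.6),(80+195/3.6,210+45/3.6),(80+75/3.6,210+398/3.6)],160)[:,:2]
print('scene',B,np.linalg.norm(np.diff(B,axis=0),axis=1),B.mean(0))
R=lambda a:np.array([[np.cos(a),-np.sin(a)],[np.sin(a),np.cos(a)]])
# press
Q=lambda uv:(235+uv[0]/3.7,150+uv[1]/3.7)
print('press base front corners',atz(p,[Q((63,418)),Q((457,385))],20)[:,:2])
print('casing near corners top',atz(p,[Q((113,412)),Q((200,405)),Q((105,258)),Q((190,255))],60)[:,:2])
print('meter corners',atz(p,[Q((312,384)),Q((413,374)),Q((300,195))],48)[:,:2])
print('tray',atz(p,[(408,211),(468,209),(476,310),(416,313)],14)[:,:2])
```

```text
[[494.4 382.7]
 [594.5 193.2]
 [712.  261.7]
 [612.8 447.2]] [214.3 136.  210.4]
yaw 0.48839437505650546 0.513365221191022
guard centre [603.4 321.2] fs origin [600.3 319.5]
[[477.  377.6]
 [577.2 190. ]]
scene [[494.  382.7]
 [592.4 200.3]
 [711.1 260.1]
 [611.9 445.6]] [207.2 133.  210.4] [602.3 322.2]
press base front corners [[ 440.3   52.2]
 [ 466.5 -196.3]]
casing near corners top [[442.7  20.7]
 [448.1 -32.3]
 [537.2  27.9]
 [540.3 -24.5]]
meter corners [[ 463.3 -101.8]
 [ 470.8 -164.3]
 [ 581.4  -93.1]]
tray [[ 572.1 -316. ]
 [ 580.4 -460.9]
 [ 342.4 -472.5]
 [ 333.  -331.3]]
```

Top and scene crops confirm it: the white casing with the grey cover is in the left bay, so I need the left pedal. The black meter with the dial is in the right bay. Next I'll rise and travel to above the foot switch with the fingers closed.

Emit:
{"op": "play_rows", "data": {
  "hand": 0,
  "targets": [
    {"linear":[0,0,-60],"turn":0},
    {"linear":[0,0,-120],"turn":0},
    {"linear":[20,-20,-160],"turn":0},
    {"linear":[60,-60,-160],"turn":0},
    {"linear":[698,-676,-160],"turn":-0.078},
    {"linear":[698,-676,-160],"turn":-0.078},
    {"linear":[698,-676,-160],"turn":-0.078},
    {"linear":[698,-676,-160],"turn":-0.078},
    {"linear":[698,-676,-160],"turn":-0.078},
    {"linear":[698,-676,-160],"turn":-0.078},
    {"linear":[698,-676,-160],"turn":-0.078},
    {"linear":[698,-676,-160],"turn":-0.078},
    {"linear":[698,-676,-160],"turn":-0.078},
    {"linear":[698,-676,-160],"turn":-0.078},
    {"linear":[698,-676,-160],"turn":-0.078},
    {"linear":[698,-676,-160],"turn":-0.078},
    {"linear":[698,-676,-160],"turn":-0.078},
    {"linear":[698,-676,-160],"turn":-0.078},
    {"linear":[698,-676,-160],"turn":-0.078},
    {"linear":[698,-676,-160],"turn":-0.078}
  ]
}}

```text
t: 2.65
eef_pos: [617.6, 329.5, 451.3]
tcp_rot: [3.141, 0.001, 0.496]
ft_force: [-0.1, 0.1, 0.2]
opening: 0.004
```

Emit:
{"op": "play_rows", "data": {
  "targets": [
    {"linear":[320,0,0],"turn":0},
    {"linear":[320,0,0],"turn":0},
    {"linear":[320,0,0],"turn":0},
    {"linear":[320,0,0],"turn":0},
    {"linear":[320,0,0],"turn":0},
    {"linear":[320,0,0],"turn":0},
    {"linear":[320,0,0],"turn":0},
    {"linear":[320,0,0],"turn":0}
  ]
}}

```text
t: 3.65
eef_pos: [810.7, 433.3, 414.2]
tcp_rot: [3.141, -0.044, 0.494]
ft_force: [-0.2, 0.3, -0.1]
opening: 0.002
```

Run:
```python
from cell import env
s=env.state();print(s['joints'],s['eef_pos'],s['tcp_rot'],s['t'])
```

```text
[0.41852196 1.08252562 0.04755921 0.00291361 1.96777369 1.49606454] [810.71055798 433.30116971 414.23187546] [ 3.14095554 -0.04381041  0.49445297] 3.65
```

Emit:
{"op": "play_rows", "data": {
  "targets": [
    {"linear":[-200,0,0],"turn":0},
    {"linear":[-200,0,0],"turn":0},
    {"linear":[-200,0,0],"turn":0},
    {"linear":[-200,0,0],"turn":0}
  ]
}}

```text
t: 4.15
eef_pos: [667.3, 355.9, 408.4]
tcp_rot: [3.141, -0.044, 0.495]
ft_force: [1.0, 0.4, 1.1]
opening: -0.002
```

Run:
```python
from cell import env
s=env.state();print(s['joints'],s['eef_pos'],s['tcp_rot'],s['t'])
```

```text
[0.40191386 0.61426855 1.03150213 0.00339003 1.45201443 1.4775744 ] [667.26860565 355.93973925 408.38713595] [ 3.14088125 -0.04393152  0.49482343] 4.15
```

Emit:
{"op": "play_rows", "data": {
  "targets": [
    {"linear":[900,0,0],"turn":0},
    {"linear":[900,0,0],"turn":0},
    {"linear":[900,0,0],"turn":0},
    {"linear":[900,0,0],"turn":0},
    {"linear":[900,0,0],"turn":0},
    {"linear":[900,0,0],"turn":0}
  ]
}}

```text
t: 4.9
eef_pos: [834.1, 445.9, 370.3]
tcp_rot: [3.141, -0.084, 0.495]
ft_force: [0.2, 0.1, 1.0]
opening: 0.005
```

```bash
cat > st.py <<'E'
from cell import env
import numpy as np
s=env.state();print(np.round(s['joints'],3),np.round(s['eef_pos'],1),np.round(s['tcp_rot'],4),s['t'],np.round(s['ft_force'],1))
E
python3 st.py
```

```text
[0.42  1.131 0.047 0.006 1.879 1.498] [834.1 445.9 370.3] [ 3.1407 -0.0839  0.4949] 4.9 [0.2 0.1 1. ]
```

Emit:
{"op": "play_rows", "data": {
  "targets": [
    {"linear":[500,0,-250],"turn":0},
    {"linear":[500,0,-250],"turn":0},
    {"linear":[500,0,-250],"turn":0},
    {"linear":[500,0,-250],"turn":0}
  ]
}}

```text
t: 5.4
eef_pos: [828.4, 443.6, 403.0]
tcp_rot: [3.141, -0.121, 0.495]
ft_force: [0.6, 0.1, 0.5]
opening: 0.007
```

```bash
python3 st.py
```

```text
[0.42  1.096 0.047 0.009 1.878 1.499] [828.4 443.6 403. ] [ 3.1409 -0.1207  0.4948] 5.4 [0.6 0.1 0.5]
```

Emit:
{"op": "play_rows", "data": {
  "targets": [
    {"linear":[500,0,-150],"turn":0}
  ]
}}

```text
t: 5.52
eef_pos: [834.1, 446.9, 405.3]
tcp_rot: [3.141, -0.158, 0.495]
ft_force: [-0.8, -0.6, -0.6]
opening: 0.003
```

Emit:
{"op": "play_rows", "data": {
  "targets": [
    {"linear":[500,0,-150],"turn":0}
  ]
}}

```text
t: 5.65
eef_pos: [839.2, 449.8, 409.2]
tcp_rot: [3.141, -0.195, 0.495]
ft_force: [-0.1, 0.7, 0.1]
opening: 0.003
```

Emit:
{"op": "play_rows", "data": {
  "targets": [
    {"linear":[500,0,-150],"turn":0}
  ]
}}

```text
t: 5.78
eef_pos: [843.1, 452.1, 415.9]
tcp_rot: [3.141, -0.231, 0.495]
ft_force: [-0.1, -1.1, 0.0]
opening: 0.01
```

Emit:
{"op": "play_rows", "data": {
  "targets": [
    {"linear":[500,0,-150],"turn":0}
  ]
}}

```text
t: 5.9
eef_pos: [846.4, 454.0, 424.7]
tcp_rot: [3.141, -0.268, 0.495]
ft_force: [-0.2, -0.9, -0.4]
opening: 0.003
```

```bash
cat > kin.py <<'E'
import numpy as np
from scipy.optimize import least_squares
S=[([-1.26,.4916,1.559,0,1.092,-.106],[252.97,-571.34,291.66]),
([0.41852196,1.08252562,0.04755921,0.0029,1.96777369,1.496],[810.71,433.3,414.23]),
([0.40191386,0.61426855,1.03150213,0.0034,1.45201443,1.4776],[667.27,355.94,408.39]),
([.42,1.131,.047,.006,1.879,1.498],[834.1,445.9,370.3]),
([.42,1.096,.047,.009,1.878,1.499],[828.4,443.6,403.0])]
def fk(p,q):
    h,L2,L3,Lw,d,a0=p
    a=q[1];b=a+q[2];c=b+q[4]
    r=a0+L2*np.sin(a)+L3*np.sin(b)+Lw*np.sin(c);z=h+L2*np.cos(a)+L3*np.cos(b)+Lw*np.cos(c)
    return np.array([r*np.cos(q[0])-d*np.sin(q[0]),r*np.sin(q[0])+d*np.cos(q[0]),z])
def fit(S=S):
    f=lambda p:np.concatenate([fk(p,q)-x for q,x in S]+[0.001*(p-[250,450,450,200,60,0])])
    s=least_squares(f,[250,450,450,200,60,0]);return s.x,s.fun
if __name__=='__main__':
    p,f=fit();print(np.round(p,1),np.round(f,2))
E
python3 kin.py
python3 - <<'E'
from cell import env
import numpy as np
from scipy.spatial.transform import Rotation as Ro
s=env.state();p=env.camera_params('wrist')
C=-np.array(p['R']).T@p['t'];Rt=Ro.from_euler('xyz',s['tcp_rot']).as_matrix()
print('cam in tool',Rt.T@(C-s['eef_pos']), 'axes',np.round(np.array(p['R'])@Rt,3))
E
```

```text
[189.8 649.4 444.3 270.3  66.7 -76. ] [ 1.48 -2.8  -4.8  -5.24 -2.05 -0.31 -0.15  0.07  8.74  1.53  0.29 -3.29
  1.24 -0.08 -0.34 -0.06  0.2  -0.01  0.07  0.01 -0.08]
cam in tool [ 81.38296417   0.84375361 -92.27254506] axes [[ 0.001  1.     0.001]
 [-0.958  0.001 -0.288]
 [-0.288 -0.     0.958]]
```

Emit:
{"op": "play_rows", "data": {
  "targets": [
    {"linear":[500,0,-100],"turn":0}
  ]
}}

```text
t: 6.02
eef_pos: [851.0, 456.7, 430.4]
tcp_rot: [3.14, -0.306, 0.495]
ft_force: [-0.2, -0.2, -0.3]
opening: 0.005
```

Emit:
{"op": "play_rows", "data": {
  "targets": [
    {"linear":[500,0,-50],"turn":0}
  ]
}}

```text
t: 6.15
eef_pos: [857.3, 460.2, 431.9]
tcp_rot: [3.14, -0.343, 0.495]
ft_force: [0.1, 0.3, 0.1]
opening: 0.002
```

Emit:
{"op": "play_rows", "data": {
  "targets": [
    {"linear":[500,0,0],"turn":0}
  ]
}}

```text
t: 6.28
eef_pos: [865.0, 464.5, 429.9]
tcp_rot: [3.14, -0.38, 0.495]
ft_force: [0.8, -0.8, 0.6]
opening: 0.003
```

Emit:
{"op": "play_rows", "data": {
  "targets": [
    {"linear":[500,0,0],"turn":0}
  ]
}}

```text
t: 6.4
eef_pos: [872.0, 468.3, 429.3]
tcp_rot: [3.14, -0.416, 0.495]
ft_force: [0.8, 0.5, 0.1]
opening: 0.004
```

Emit:
{"op": "play_rows", "data": {
  "targets": [
    {"linear":[500,0,0],"turn":0}
  ]
}}

```text
t: 6.52
eef_pos: [877.9, 471.7, 431.6]
tcp_rot: [3.14, -0.453, 0.495]
ft_force: [-0.6, -0.7, -1.2]
opening: 0.005
```

Emit:
{"op": "play_rows", "data": {
  "targets": [
    {"linear":[500,0,0],"turn":0}
  ]
}}

```text
t: 6.65
eef_pos: [883.1, 474.6, 436.2]
tcp_rot: [3.14, -0.49, 0.495]
ft_force: [0.3, -0.8, -0.0]
opening: 0.004
```

Emit:
{"op": "play_rows", "data": {
  "targets": [
    {"linear":[500,0,0],"turn":0}
  ]
}}

```text
t: 6.78
eef_pos: [887.4, 477.0, 442.7]
tcp_rot: [3.14, -0.527, 0.495]
ft_force: [0.4, 0.3, -0.2]
opening: 0.005
```

Emit:
{"op": "play_rows", "data": {
  "targets": [
    {"linear":[500,0,50],"turn":0}
  ]
}}

```text
t: 6.9
eef_pos: [893.0, 480.1, 446.5]
tcp_rot: [3.14, -0.566, 0.495]
ft_force: [0.4, 0.3, 0.4]
opening: 0.002
```

Emit:
{"op": "play_rows", "data": {
  "targets": [
    {"linear":[500,0,100],"turn":0}
  ]
}}

```text
t: 7.02
eef_pos: [900.0, 484.0, 445.9]
tcp_rot: [3.14, -0.603, 0.496]
ft_force: [-0.4, -0.3, 0.2]
opening: 0.005
```

Emit:
{"op": "play_rows", "data": {
  "targets": [
    {"linear":[500,0,100],"turn":0}
  ]
}}

```text
t: 7.15
eef_pos: [906.3, 487.4, 446.5]
tcp_rot: [3.14, -0.638, 0.496]
ft_force: [-0.7, 0.6, 0.1]
opening: 0.002
```

Emit:
{"op": "play_rows", "data": {
  "targets": [
    {"linear":[500,0,100],"turn":0}
  ]
}}

```text
t: 7.28
eef_pos: [911.5, 490.4, 449.9]
tcp_rot: [3.14, -0.674, 0.496]
ft_force: [-0.1, 0.1, 0.6]
opening: 0.002
```

Emit:
{"op": "play_rows", "data": {
  "targets": [
    {"linear":[500,0,100],"turn":0}
  ]
}}

```text
t: 7.4
eef_pos: [915.8, 492.8, 455.4]
tcp_rot: [3.14, -0.71, 0.496]
ft_force: [-0.2, 0.2, 0.5]
opening: 0.004
```

Emit:
{"op": "play_rows", "data": {
  "targets": [
    {"linear":[500,0,100],"turn":0}
  ]
}}

```text
t: 7.52
eef_pos: [919.2, 494.7, 462.7]
tcp_rot: [3.139, -0.746, 0.496]
ft_force: [-0.9, 0.3, 0.6]
opening: 0.0
```

```bash
python3 st.py
```

```text
[0.422 1.085 0.048 0.051 1.263 1.501] [919.2 494.7 462.7] [ 3.1393 -0.7462  0.4959] 7.525 [-0.9  0.3  0.6]
```

Run:
```python
from cell import env
from h import *
np.set_printoptions(suppress=True,precision=1)
a=np.load('a_top_im.npy')[:,:,::-1];b=np.load('a_scene_im.npy')[:,:,::-1]
p=env.camera_params('top');ps=env.camera_params('scene')
yaw=.495;o=np.array([600.3,319.5])
R=np.array([[np.cos(yaw),-np.sin(yaw)],[np.sin(yaw),np.cos(yaw)]])
Q=lambda u:(55+u[0]/4,120+u[1]/4)
f=lambda P:(P[:,:2]-o)@R
print('top pedal L front, R front (z58)',f(atz(p,[Q((222,418)),Q((352,352)),Q((388,336)),Q((508,275))],58)))
S=lambda u:(80+u[0]/3.6,210+u[1]/3.6)
# scene: left pedal front edge: right side of black ~ (410,372)->(388,487); right pedal (443,212)->(417,325)
print('scene',f(atz(ps,[S((388,487)),S((410,372)),S((417,325)),S((443,210))],58)))
print('guard front in fs, top', f(atz(p,[(92.5,230),(185.5,185)],160)),'scene',f(atz(ps,[(80+367/3.6,210+425/3.6),(80+445/3.6,210+68/3.6)],160)))
print('base front', f(atz(p,[(115,244.5),(196.2,204.5)],8)))
# overlay of model
def w(P): P=np.asarray(P,float); return np.c_[P[:,:2]@R.T+o,P[:,2]]
for nm,pp,im in(('top',p,a),('scene',ps,b)):
    im=cv2.resize(im,None,fx=4,fy=4,interpolation=3)
    for q,c in ((w([(-85,-108,0),(85,-108,0),(85,108,0),(-85,108,0)]),(0,255,0)),(w([(-67,-104,160),(74,-104,160),(74,104,160),(-67,104,160)]),(0,0,255)),(w([(-59,12,58),(46,12,58),(46,88,58),(-59,88,58)]),(255,255,0))):
        cv2.polylines(im,[np.round(proj(pp,q)*4).astype(int)],True,c,1)
    im=im[460:1000,200:840] if nm=='top' else im[820:1500,280:940]
    cv2.imwrite(f'pics/ov_{nm}.png',cv2.resize(im,None,fx=.88,fy=.88))
```

```text
top pedal L front, R front (z58) [[-45.4  88.5]
 [-44.5   6.5]
 [-45.5 -15.8]
 [-44.6 -92.4]]
scene [[-56.9  83.4]
 [-56.2  18.1]
 [-54.9 -10.2]
 [-56.1 -84.5]]
guard front in fs, top [[ -63.2  105.9]
 [ -65.1 -108.4]] scene [[ -63.6  106.1]
 [ -63.6 -101.1]]
base front [[ -81.5  109.1]
 [ -82.4 -103.1]]
```

View pics/ov_top.png

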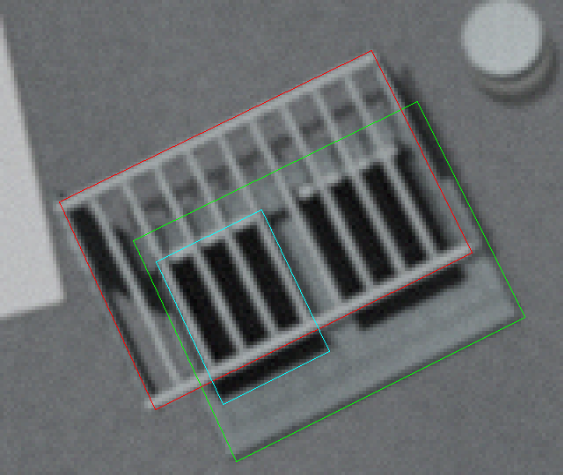

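View pics/ov_scene.png

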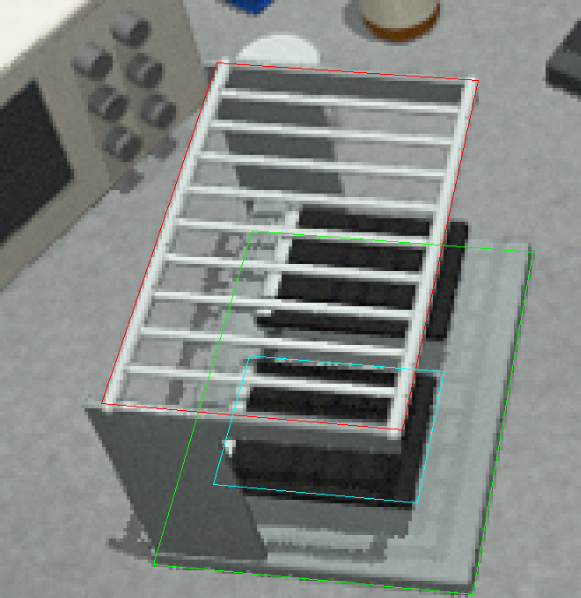

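Emit:
{"op": "play_rows", "data": {
  "targets": [
    {"linear":[500,0,100],"turn":0}
  ]
}}

```text
t: 7.65
eef_pos: [921.9, 496.2, 471.8]
tcp_rot: [3.139, -0.782, 0.496]
ft_force: [1.0, 0.3, 0.4]
opening: 0.001
```

Emit:
{"op": "play_rows", "data": {
  "targets": [
    {"linear":[500,0,100],"turn":0}
  ]
}}

```text
t: 7.78
eef_pos: [923.7, 497.2, 482.4]
tcp_rot: [3.139, -0.817, 0.496]
ft_force: [-0.5, 0.7, 0.5]
opening: 0.005
```

Emit:
{"op": "play_rows", "data": {
  "targets": [
    {"linear":[500,0,100],"turn":0}
  ]
}}

```text
t: 7.9
eef_pos: [924.7, 497.9, 494.4]
tcp_rot: [3.139, -0.851, 0.496]
ft_force: [0.1, -0.7, 0.3]
opening: 0.008
```

```bash
cat > plan.py <<'E'
from cell import env
import numpy as np
from scipy.spatial.transform import Rotation as Ro
s=env.state();Rt=Ro.from_euler('xyz',s['tcp_rot']).as_matrix();T=np.array(s['eef_pos'])
yaw=.495;o=np.array([600.3,319.5]);c,sn=np.cos(yaw),np.sin(yaw)
fsw=lambda x,y,z:np.array([o[0]+c*x-sn*y,o[1]+sn*x+c*y,z])
fsl=lambda P:np.array([c*(P[0]-o[0])+sn*(P[1]-o[1]),-sn*(P[0]-o[0])+c*(P[1]-o[1]),P[2]])
def tooledge(P): # shift in tool axes to bring lower tip edge (-x side, tip) to P
    return Rt.T@(P-(T+Rt@np.array([-10,0,78])))
def totcp(P): return Rt.T@(np.asarray(P)-T)
E
python3 - <<'E'
from plan import *
np.set_printoptions(suppress=True,precision=1)
print(s['tcp_rot'],T,s['joints'],s['t'])
print('tip edge in fs',fsl(T+Rt@[-10,0,78]))
pre=tooledge(fsw(-52,50,68)); print('pre',pre,'back 150',pre-[0,0,150])
E
```

```text
[ 3.1 -0.9  0.5] [924.7 497.9 494.4] [0.4 1.1 0.  0.1 1.2 1.5] 7.9
tip edge in fs [422.3   2.7 435.5]
pre [-588.9  -47.6 -114.4] back 150 [-588.9  -47.6 -264.4]
```

Emit:
{"op": "play_rows", "data": {
  "targets": [
    {"linear":[-100,0,-150],"turn":0},
    {"linear":[-100,0,-150],"turn":0},
    {"linear":[-100,0,-150],"turn":0},
    {"linear":[-589,-48,-264],"turn":0},
    {"linear":[-589,-48,-264],"turn":0},
    {"linear":[-589,-48,-264],"turn":0},
    {"linear":[-589,-48,-264],"turn":0},
    {"linear":[-589,-48,-264],"turn":0},
    {"linear":[-589,-48,-264],"turn":0},
    {"linear":[-589,-48,-264],"turn":0},
    {"linear":[-589,-48,-264],"turn":0},
    {"linear":[-589,-48,-264],"turn":0},
    {"linear":[-589,-48,-264],"turn":0},
    {"linear":[-589,-48,-264],"turn":0}
  ]
}}

```text
t: 9.65
eef_pos: [514.3, 329.8, 314.6]
tcp_rot: [-3.094, -0.868, 0.494]
ft_force: [0.1, 0.5, -0.0]
opening: 0.004
```

```bash
python3 st.py
python3 - <<'E'
from plan import *
import cv2
np.set_printoptions(suppress=True,precision=1)
print('tip edge in fs',fsl(T+Rt@[-10,0,78]))
print('pre',tooledge(fsw(-52,50,68)))
for n in('scene','wrist'):
    im,d=env.read_camera(n);cv2.imwrite(f'pics/b_{n}.png',im[:,:,::-1]);np.save(f'b_{n}.npy',d)
E
```

```text
[ 0.432  0.326  1.999  2.033  0.107 -0.505] [514.3 329.8 314.6] [-3.0937 -0.868   0.4944] 9.65 [ 0.1  0.5 -0. ]
tip edge in fs [-17.8  53.7 256.6]
pre [-166.     8.3   95.5]
```

View pics/b_scene.png

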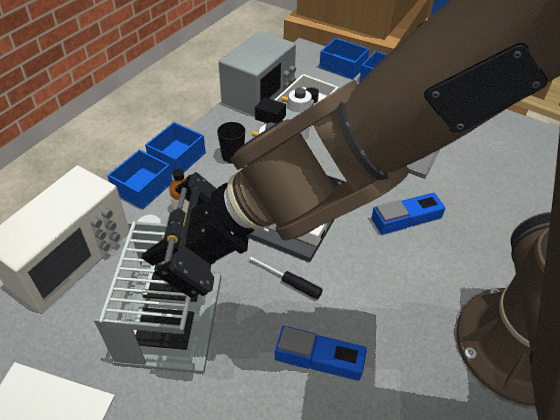

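View pics/b_wrist.png

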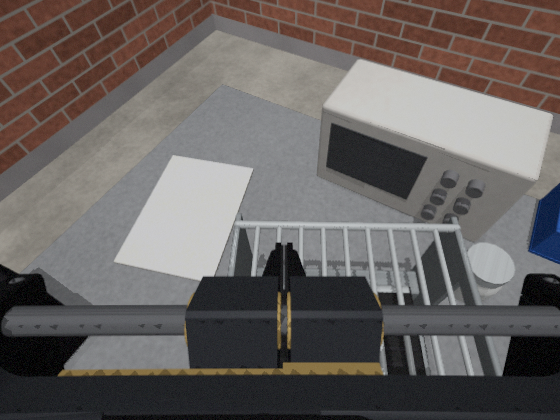

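Emit:
{"op": "play_rows", "data": {
  "targets": [
    {"linear":[-166,8,-55],"turn":0},
    {"linear":[-166,8,-55],"turn":0},
    {"linear":[-166,8,-55],"turn":0},
    {"linear":[-166,8,-55],"turn":0},
    {"linear":[-166,8,-55],"turn":0},
    {"linear":[-166,8,-55],"turn":0}
  ]
}}

```text
t: 10.5
eef_pos: [389.6, 250.9, 223.5]
tcp_rot: [-3.09, -0.869, 0.494]
ft_force: [0.5, -0.3, 0.5]
opening: 0.004
```

```bash
python3 st.py
python3 - <<'E'
from plan import *
np.set_printoptions(suppress=True,precision=1)
print('tip edge in fs',fsl(T+Rt@[-10,0,78]))
print('pre',tooledge(fsw(-52,50,68)))
print('tool axes in fs',np.c_[[fsl(Rt[:,i]+[o[0],o[1],0]) for i in range(3)]])
E
```

```text
[ 0.366  0.35   2.426  2.836  0.514 -1.386] [389.6 250.9 223.5] [-3.09   -0.8686  0.4937] 10.5 [ 0.5 -0.3  0.5]
tip edge in fs [-165.    43.7  165.6]
pre [ -1.5   1.2 149.4]
tool axes in fs [[ 0.6 -0.   0.8]
 [ 0.  -1.  -0. ]
 [ 0.8  0.1 -0.6]]
```

Emit:
{"op": "play_rows", "data": {
  "targets": [
    {"linear":[-2,1,50],"turn":0},
    {"linear":[-2,1,100],"turn":0},
    {"linear":[-2,1,149],"turn":0},
    {"linear":[-2,1,149],"turn":0},
    {"linear":[-2,1,149],"turn":0}
  ]
}}

```text
t: 11.12
eef_pos: [484.0, 309.1, 125.5]
tcp_rot: [-3.091, -0.867, 0.494]
ft_force: [0.2, -0.6, 0.9]
opening: 0.005
```

```bash
python3 st.py
python3 - <<'E'
from plan import *
import cv2
from h import *
np.set_printoptions(suppress=True,precision=2)
print('tip edge in fs',fsl(T+Rt@[-10,0,78]))
print('press targets: contact',tooledge(fsw(-50,50,56)),'stop',tooledge(fsw(-46,50,28)))
print('tool axes in fs',np.c_[[fsl(Rt[:,i]+[o[0],o[1],0]) for i in range(3)]])
for n in('scene','wrist'):
    im,d=env.read_camera(n);
    if n=='scene':
        pt=proj(env.camera_params('scene'),[T+Rt@[-10,0,78],fsw(-49,50,58)]);print(pt)
        im=cv2.resize(im[200:380,60:260],None,fx=3.3,fy=3.3,interpolation=3)
    cv2.imwrite(f'pics/c_{n}.png',im[:,:,::-1])
E
```

```text
[ 0.416  0.661  2.229  2.951  0.62  -1.466] [484.  309.1 125.5] [-3.0911 -0.8673  0.4943] 11.125 [ 0.2 -0.6  0.9]
tip edge in fs [-54.29  49.99  67.43]
press targets: contact [-5.94  0.52 10.65] stop [-24.71   1.59  31.79]
tool axes in fs [[ 0.65 -0.    0.76]
 [ 0.04 -1.   -0.03]
 [ 0.76  0.05 -0.65]]
[[189.15 325.86]
 [186.85 328.25]]
```

View pics/c_scene.png

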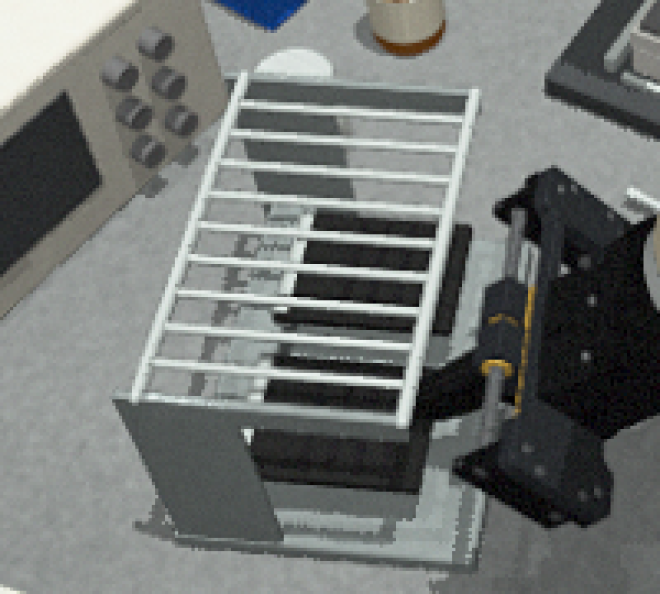

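View pics/c_wrist.png

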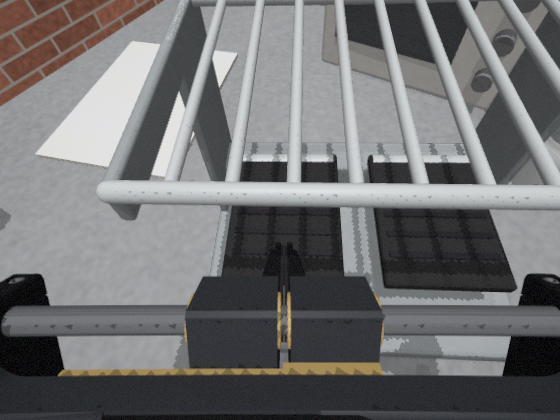

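Run:
```python
from plan import *
np.set_printoptions(suppress=True,precision=1)
for a in ((-46,50,60),(-46,50,50),(-45,50,40),(-43,50,33),(-42,50,30),(-42,50,27)): print(a,tooledge(fsw(*a)))
```

```text
(-46, 50, 60) [-0.7  0.3 11.8]
(-46, 50, 50) [-8.3  0.6 18.2]
(-45, 50, 40) [-15.3   1.   25.4]
(-43, 50, 33) [-19.3   1.3  31.5]
(-42, 50, 30) [-21.    1.4  34.2]
(-42, 50, 27) [-23.3   1.5  36.1]
```

Emit:
{"op": "play_rows", "data": {
  "targets": [
    {"linear":[-0.5,0.3,12],"turn":0},
    {"linear":[-0.5,0.3,12],"turn":0},
    {"linear":[-8,0.6,18],"turn":0},
    {"linear":[-15,1,25.5],"turn":0},
    {"linear":[-15,1,25.5],"turn":0}
  ]
}}

```text
t: 11.85
eef_pos: [493.7, 314.1, 97.5]
tcp_rot: [-3.092, -0.872, 0.494]
ft_force: [2.0, 0.3, 10.0]
opening: 0.004
```

Run:
```python
from plan import *
np.set_printoptions(suppress=True,precision=1)
print(fsl(T+Rt@[-10,0,78]),s['ft_force'])
```

```text
[-43.2  49.8  39.7] [ 2.   0.3 10. ]
```

Emit:
{"op": "play_rows", "data": {
  "targets": [
    {"linear":[-4,0.3,6],"turn":0},
    {"linear":[-6,0.4,8.5],"turn":0},
    {"linear":[-7,0.5,9.5],"turn":0},
    {"linear":[-7,0.5,9.5],"turn":0}
  ]
}}

```text
t: 12.35
eef_pos: [495.9, 315.4, 87.8]
tcp_rot: [-3.092, -0.875, 0.494]
ft_force: [-5.8, -3.6, 23.8]
opening: 0.006
```

Run:
```python
from plan import *
np.set_printoptions(suppress=True,precision=1)
print(fsl(T+Rt@[-10,0,78]),s['ft_force'])
```

```text
[-40.4  49.8  30.2] [-5.8 -3.6 23.8]
```

Emit:
{"op": "play_rows", "data": {
  "targets": [
    {"linear":[-2,0,1.5],"turn":0},
    {"linear":[-3,0,2],"turn":0},
    {"linear":[-3,0,2],"turn":0},
    {"linear":[-3,0,2],"turn":0},
    {"linear":[-3,0,2],"turn":0},
    {"linear":[-3,0,2],"turn":0}
  ]
}}

```text
t: 13.1
eef_pos: [495.9, 315.5, 86.6]
tcp_rot: [-3.092, -0.881, 0.494]
ft_force: [-15.3, -10.5, 46.9]
opening: 0.003
```

Run:
```python
from plan import *
import cv2
np.set_printoptions(suppress=True,precision=1)
print(fsl(T+Rt@[-10,0,78]),s['ft_force'],s['t'])
for n in ('scene','wrist'):
    im,d=env.read_camera(n);np.save(f'd_{n}.npy',d)
    cv2.imwrite(f'pics/d_{n}.png',im[:,:,::-1])
    if n=='scene': cv2.imwrite('pics/d_sc.png',cv2.resize(im[80:260,215:360],None,fx=3.3,fy=3.3,interpolation=3)[:,:,::-1])
```

```text
[-40.1  49.9  29.3] [-15.3 -10.5  46.9] 13.1
```

View pics/d_sc.png

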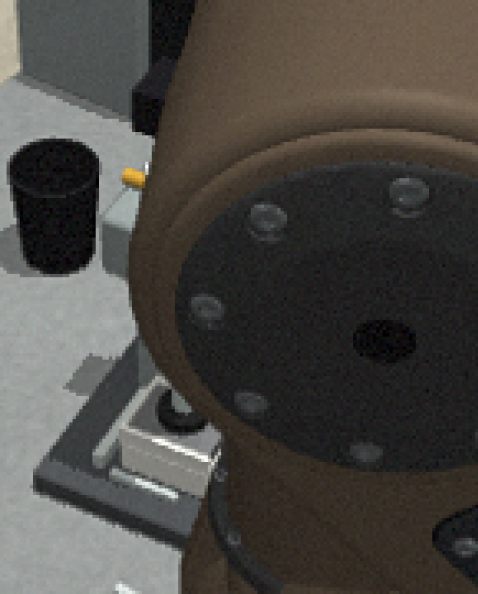

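View pics/d_wrist.png

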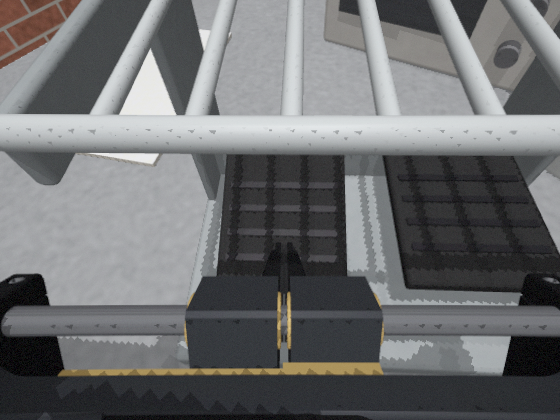

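Emit:
{"op": "play_rows", "data": {
  "targets": [
    {"linear":[3,0,-2],"turn":0},
    {"linear":[10,-0.5,-11.5],"turn":0},
    {"linear":[17,-1,-19],"turn":0},
    {"linear":[25,-1.5,-37],"turn":0},
    {"linear":[25,-1.5,-37],"turn":0},
    {"linear":[25,-1.5,-90],"turn":0},
    {"linear":[25,-1.5,-150],"turn":0},
    {"linear":[25,-1.5,-187],"turn":0},
    {"linear":[25,-1.5,-187],"turn":0}
  ]
}}

```text
t: 14.32
eef_pos: [386.3, 247.7, 222.7]
tcp_rot: [-3.093, -0.868, 0.494]
ft_force: [1.0, 0.1, 0.8]
opening: 0.008
```

```bash
python3 st.py
python3 - <<'E'
from cell import env
import cv2
for n in ('scene','top'):
    im,d=env.read_camera(n);cv2.imwrite(f'pics/e_{n}.png',im[:,:,::-1]);
E
```

```text
[ 0.362  0.348  2.437  2.838  0.523 -1.392] [386.3 247.7 222.7] [-3.0927 -0.8683  0.4943] 14.325 [1.  0.1 0.8]
```

View pics/e_scene.png

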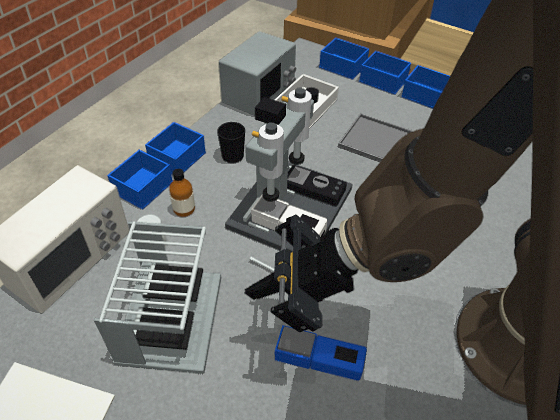

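View pics/e_top.png

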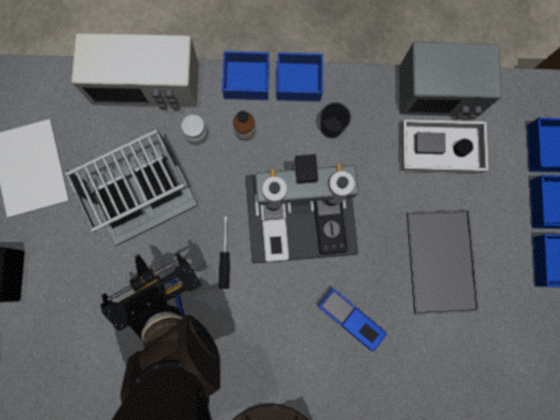

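Emit:
{"op": "play_rows", "data": {
  "targets": [
    {"linear":[-325,0,-380],"turn":0},
    {"linear":[-325,0,-380],"turn":0},
    {"linear":[-325,0,-380],"turn":0}
  ]
}}

```text
t: 14.8
eef_pos: [237.1, 161.8, 237.3]
tcp_rot: [-3.092, -0.844, 0.494]
ft_force: [-84.7, -16.2, -39.9]
opening: 0.005
```

```bash
python3 st.py
```

```text
[ 0.155  0.145  2.793  2.64   0.662 -1.396] [237.1 161.8 237.3] [-3.0918 -0.8443  0.4943] 14.8 [-84.7 -16.2 -39.9]
```

```bash
python3 - <<'E'
from cell import env
import cv2
for n in ('scene','top'):
    im,d=env.read_camera(n);cv2.imwrite(f'pics/f_{n}.png',im[:,:,::-1]);
E
python3 st.py
```

```text
[ 0.153  0.134  2.79   2.64   0.66  -1.395] [238.2 161.5 240.3] [-3.0976 -0.8553  0.4966] 14.9 [ 0.5 -0.5  0.4]
```

View pics/f_scene.png

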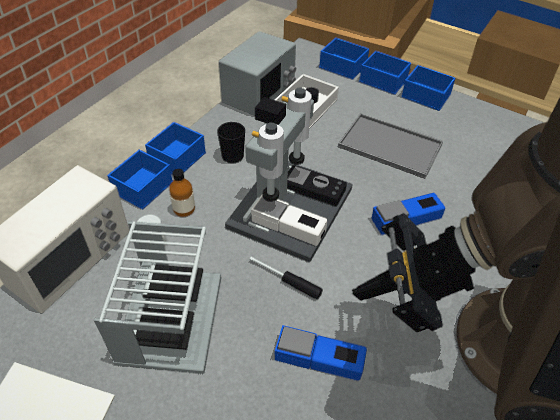

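Run:
```python
from cell import env
from h import *
np.set_printoptions(suppress=True,precision=0,linewidth=150)
p=env.camera_params('scene');P=full(p,np.load('b_scene.npy'))
# height map for y<-450
Q=P.reshape(-1,3);Q=Q[~np.isnan(Q[:,0])]
p=env.camera_params('top');P=full(p,np.load('a_top.npy'));Q2=P.reshape(-1,3);Q2=Q2[~np.isnan(Q2[:,0])];Q=np.r_[Q,Q2]
for y0 in range(-1500,-400,100):
    r=[]
    for x0 in range(-400,1100,100):
        m=(Q[:,0]>=x0)&(Q[:,0]<x0+100)&(Q[:,1]>=y0)&(Q[:,1]<y0+100)
        r.append(np.percentile(Q[m,2],98) if m.sum()>3 else np.nan)
    print(y0,np.array(r))
```

```text
-1500 [  nan   nan   nan   nan -454. -203. -385.   nan   nan   nan   nan  -78.   nan   nan   nan]
-1400 [  nan   nan   nan   nan   nan -199. -380.   nan   nan   nan   nan  -41.   nan   nan   nan]
-1300 [  nan   nan   nan   nan -196. -131.   nan   nan   nan   nan   nan   -1.   nan   nan   nan]
-1200 [  nan   nan   nan   nan -200. -198. -201.   nan   nan   nan   nan   33.   nan   nan   nan]
-1100 [ nan  nan  nan  nan  nan  nan  nan  nan  nan  nan -79.  62.  48.  24.  -2.]
-1000 [ nan  nan  nan  nan  nan  nan  nan  nan  nan  nan  nan -82. -82. -81. -81.]
-900 [nan nan nan nan nan nan nan nan nan nan nan nan nan nan nan]
-800 [nan nan nan nan  4.  5.  4. nan nan nan 61. 60.  5.  6. nan]
-700 [nan nan nan nan  5.  5.  6.  6. 62. 62. 62. 61.  5.  5. nan]
-600 [ nan  nan  nan  nan   4.   4. 300.   6.   6.   6.   7.   8.   6.   6.  nan]
-500 [ nan  nan  nan  nan   5.   4. 336.  15.  14.  15.  48.  50. 144. 145.  nan]
```

```bash
cat > rows.py <<'E'
from cell import env
import numpy as np,sys
from scipy.spatial.transform import Rotation as Ro
s=env.state();Rt=Ro.from_euler('xyz',s['tcp_rot']).as_matrix();T=np.array(s['eef_pos'])
def show(W):
    for w in W: print(w,np.round(Rt.T@(np.array(w)-T)).astype(int).tolist())
E
python3 -c "
from rows import *
show([(330,150,420),(430,-50,500),(330,-350,520),(60,-520,540),(-180,-620,540)])"
```

```text
(330, 150, 420) [185, 51, -63]
(430, -50, 500) [241, 272, -131]
(330, -350, 520) [104, 480, -328]
(60, -520, 540) [-90, 489, -582]
(-180, -620, 540) [-259, 454, -776]
```

Emit:
{"op": "play_rows", "data": {
  "targets": [
    {"linear":[185,51,-63],"turn":0},
    {"linear":[185,51,-63],"turn":0},
    {"linear":[185,51,-63],"turn":0},
    {"linear":[185,51,-63],"turn":0},
    {"linear":[241,272,-131],"turn":0},
    {"linear":[241,272,-131],"turn":0},
    {"linear":[241,272,-131],"turn":0},
    {"linear":[241,272,-131],"turn":0},
    {"linear":[104,480,-328],"turn":0},
    {"linear":[104,480,-328],"turn":0},
    {"linear":[104,480,-328],"turn":0},
    {"linear":[104,480,-328],"turn":0},
    {"linear":[104,480,-328],"turn":0}
  ]
}}

```text
t: 16.52
eef_pos: [341.4, -295.3, 507.0]
tcp_rot: [-3.089, -0.853, 0.493]
ft_force: [1.5, -0.4, 0.4]
opening: 0.006
```

```bash
python3 st.py; python3 -c "
from rows import *
show([(330,-350,520),(60,-520,540),(-180,-620,540)])
import cv2
im,d=env.read_camera('scene');cv2.imwrite('pics/g_scene.png',im[:,:,::-1])"
```

```text
[-1.197  0.07   1.762  0.835  1.538 -0.273] [ 341.4 -295.3  507. ] [-3.0893 -0.8534  0.4925] 16.525 [ 1.5 -0.4  0.4]
(330, -350, 520) [-14, 41, -38]
(60, -520, 540) [-208, 50, -292]
(-180, -620, 540) [-378, 14, -485]
```

View pics/g_scene.png

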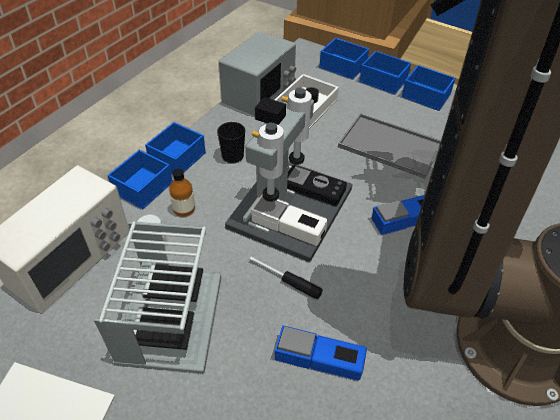

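Emit:
{"op": "play_rows", "data": {
  "targets": [
    {"linear":[-208,50,-292],"turn":0},
    {"linear":[-208,50,-292],"turn":0},
    {"linear":[-208,50,-292],"turn":0},
    {"linear":[-208,50,-292],"turn":0},
    {"linear":[-208,50,-292],"turn":0},
    {"linear":[-378,14,-485],"turn":0},
    {"linear":[-378,14,-485],"turn":0},
    {"linear":[-378,14,-485],"turn":0},
    {"linear":[-378,14,-485],"turn":0}
  ]
}}

```text
t: 17.7
eef_pos: [-130.6, -593.7, 539.1]
tcp_rot: [-3.093, -0.856, 0.496]
ft_force: [-0.1, -0.0, 0.3]
opening: 0.002
```

```bash
python3 st.py; python3 -c "
from rows import *
print(Rt[:,2]); b=-1.9
for k in (-1.6,-1.9,-2.2,-2.5): print(k, np.round(Rt.T@(400*np.array([np.cos(k),np.sin(k),0]))))
"
```

```text
[-2.025  0.544  1.002  0.559  2.29  -0.752] [-130.6 -593.7  539.1] [-3.093  -0.8561  0.4961] 17.7 [-0.1 -0.   0.3]
[ 0.64032869  0.4017583  -0.65465215]
-1.6 [-131.  338. -168.]
-1.9 [-193.  260. -235.]
-2.2 [-237.  159. -281.]
-2.5 [-259.   43. -301.]
```

```bash
python3 -c "
from rows import *
show([(-300,-530,540),(-380,-640,540),(-600,-1010,600)])
"
```

```text
(-300, -530, 540) [-77, -141, -83]
(-380, -640, 540) [-158, -87, -179]
(-600, -1010, 600) [-354, 118, -508]
```

Emit:
{"op": "play_rows", "data": {
  "targets": [
    {"linear":[-77,-141,-83],"turn":0},
    {"linear":[-77,-141,-83],"turn":0},
    {"linear":[-77,-141,-83],"turn":0},
    {"linear":[-100,-120,-110],"turn":0},
    {"linear":[-130,-105,-145],"turn":0},
    {"linear":[-158,-87,-179],"turn":0}
  ]
}}

```text
t: 18.45
eef_pos: [-370.4, -629.5, 541.7]
tcp_rot: [-3.1, -0.861, 0.494]
ft_force: [0.2, -1.1, 0.9]
opening: 0.006
```

```bash
python3 st.py; python3 -c "
from rows import *
show([(-420,-700,540),(-450,-750,540),(-480,-800,540),(-800,-1340,540)])
"
```

```text
[-2.26   0.908  0.289  0.626  2.704 -0.733] [-370.4 -629.5  541.7] [-3.0996 -0.8613  0.4935] 18.45 [ 0.2 -1.1  0.9]
(-420, -700, 540) [-52, 36, -59]
(-450, -750, 540) [-84, 64, -98]
(-480, -800, 540) [-117, 93, -137]
(-800, -1340, 540) [-467, 399, -559]
```

Emit:
{"op": "play_rows", "data": {
  "targets": [
    {"linear":[-26,18,-30],"turn":0},
    {"linear":[-52,36,-59],"turn":0},
    {"linear":[-75,56,-88],"turn":0}
  ]
}}

```text
t: 18.82
eef_pos: [-391.8, -660.8, 506.7]
tcp_rot: [-3.119, -0.847, 0.495]
ft_force: [0.2, -0.3, 1.1]
opening: 0.004
```

Emit:
{"op": "play_rows", "data": {
  "targets": [
    {"linear":[-234,200,-280],"turn":0}
  ]
}}

```text
t: 18.95
eef_pos: [-395.2, -671.1, 489.3]
tcp_rot: [-3.137, -0.833, 0.497]
ft_force: [0.4, 0.7, -0.1]
opening: 0.004
```

Emit:
{"op": "play_rows", "data": {
  "targets": [
    {"linear":[-234,200,-280],"turn":0}
  ]
}}

```text
t: 19.08
eef_pos: [-400.2, -681.7, 468.0]
tcp_rot: [3.131, -0.824, 0.495]
ft_force: [0.1, -0.6, -0.4]
opening: 0.003
```

```bash
python3 st.py; python3 -c "
from rows import *
print(Rt[:,2],np.round(Rt.T@(400*np.array([np.cos(-2.1),np.sin(-2.1),0]))))
"
```

```text
[-2.257  1.092  0.047  0.712  2.683 -0.639] [-400.2 -681.7  468. ] [ 3.1306 -0.8238  0.4951] 19.075 [ 0.1 -0.6 -0.4]
[ 0.65082626  0.33892623 -0.6793778 ] [-232.  211. -248.]
```

Emit:
{"op": "play_rows", "data": {
  "targets": [
    {"linear":[-115,211,-357],"turn":0}
  ]
}}

```text
t: 19.2
eef_pos: [-399.0, -686.4, 465.4]
tcp_rot: [3.115, -0.817, 0.492]
ft_force: [0.5, 0.3, -0.4]
opening: 0.004
```

Emit:
{"op": "play_rows", "data": {
  "targets": [
    {"linear":[-115,211,-357],"turn":0}
  ]
}}

```text
t: 19.32
eef_pos: [-397.2, -689.5, 468.0]
tcp_rot: [3.095, -0.803, 0.493]
ft_force: [-0.7, -0.5, 1.6]
opening: 0.003
```

Emit:
{"op": "play_rows", "data": {
  "targets": [
    {"linear":[-115,211,-357],"turn":0}
  ]
}}

```text
t: 19.45
eef_pos: [-396.6, -692.3, 469.4]
tcp_rot: [3.076, -0.791, 0.492]
ft_force: [0.0, 0.5, 0.7]
opening: 0.006
```

```bash
python3 st.py; python3 -c "
from rows import *
print(Rt[:,2],np.round(Rt.T@(400*np.array([np.cos(-2.1),np.sin(-2.1),0.2]))))
"
```

```text
[-2.255  1.085  0.047  0.735  2.623 -0.615] [-396.6 -692.3  469.4] [ 3.0763 -0.7912  0.4922] 19.45 [0.  0.5 0.7]
[ 0.65626837  0.27787897 -0.70149491] [-183.  228. -285.]
```

```bash
cat > kin2.py <<'E'
import numpy as np
from scipy.optimize import least_squares
from scipy.spatial.transform import Rotation as Ro
D=[([-1.26,.492,1.559],[252.97,-571.34,291.66],[-3.141,0,.417]),
([0.41852,1.08253,0.04756],[810.71,433.3,414.23],[3.14096,-.0438,.4945]),
([0.422,1.085,.048],[919.2,494.7,462.7],[3.1393,-.7462,.4959]),
([0.366,.35,2.426],[389.6,250.9,223.5],[-3.09,-.8686,.4937]),
([0.416,.661,2.229],[484,309.1,125.5],[-3.0911,-.8673,.4943]),
([0.153,.134,2.79],[238.2,161.5,240.3],[-3.0976,-.8553,.4966]),
([-2.025,.544,1.002],[-130.6,-593.7,539.1],[-3.093,-.8561,.4961]),
([-2.255,1.085,.047],[-396.6,-692.3,469.4],[3.0763,-.7912,.4922])]
def W(p,q):
    h,L2,L3,Lw,d,a0,e=p
    a=q[1];b=a+q[2]
    r=a0+L2*np.sin(a)+L3*np.sin(b)+e*np.cos(b);z=h+L2*np.cos(a)+L3*np.cos(b)-e*np.sin(b)
    return np.array([r*np.cos(q[0])-d*np.sin(q[0]),r*np.sin(q[0])+d*np.cos(q[0]),z])
def res(p): return np.concatenate([W(p,q)+p[3]*Ro.from_euler('xyz',r).as_matrix()[:,2]-x for q,x,r in D])
s=least_squares(res,[250,450,450,200,60,0,0]);P=s.x
if __name__=='__main__':
    print(np.round(P,1),np.abs(s.fun).max())
    # reach: for TCP at (r along x), tilt th in x-z plane
    h,L2,L3,Lw,d,a0,e=P
    for th in (0,.3,.5,.7):
        for x in (330,365,400,440,480):
            for z in (100,200):
                w=np.array([x-Lw*np.sin(th),z+Lw*np.cos(th)])
                f=lambda q:[a0+L2*np.sin(q[0])+L3*np.sin(q[0]+q[1])+e*np.cos(q[0]+q[1])-np.sqrt(max(w[0]**2-d*d,0)),h+L2*np.cos(q[0])+L3*np.cos(q[0]+q[1])-e*np.sin(q[0]+q[1])-w[1]]
                k=least_squares(f,[.3,2.3],bounds=([-.84,.05],[2.19,2.79]));print(th,x,z,np.round(k.x,2),'err',round(np.abs(k.fun).max(),1),'q5',round(np.pi-th-k.x.sum(),2))
E
python3 kin2.py
```

```text
[195.5 587.9 410.9 194.2  65.8  -0.6  42.8] 0.39448969514614873
0 330 100 [0.52 2.44] err 0.0 q5 0.18
0 330 200 [0.25 2.34] err 0.0 q5 0.56
0 365 100 [0.53 2.36] err 0.0 q5 0.25
0 365 200 [0.29 2.26] err 0.0 q5 0.59
0 400 100 [0.55 2.27] err 0.0 q5 0.32
0 400 200 [0.33 2.19] err 0.0 q5 0.63
0 440 100 [0.57 2.18] err 0.0 q5 0.39
0 440 200 [0.37 2.1 ] err 0.0 q5 0.67
0 480 100 [0.6  2.08] err 0.0 q5 0.46
0 480 200 [0.42 2.01] err 0.0 q5 0.71
0.3 330 100 [0.55 2.59] err 0.0 q5 -0.3
0.3 330 200 [0.2  2.47] err 0.0 q5 0.17
0.3 365 100 [0.54 2.5 ] err 0.0 q5 -0.2
0.3 365 200 [0.24 2.4 ] err 0.0 q5 0.2
0.3 400 100 [0.55 2.42] err 0.0 q5 -0.12
0.3 400 200 [0.28 2.32] err 0.0 q5 0.24
0.3 440 100 [0.56 2.32] err 0.0 q5 -0.04
0.3 440 200 [0.33 2.24] err 0.0 q5 0.28
0.3 480 100 [0.58 2.22] err 0.0 q5 0.04
0.3 480 200 [0.37 2.15] err 0.0 q5 0.33
0.5 330 100 [0.65 2.7 ] err 0.0 q5 -0.71
0.5 330 200 [0.21 2.57] err 0.0 q5 -0.14
0.5 365 100 [0.61 2.6 ] err 0.0 q5 -0.57
0.5 365 200 [0.25 2.49] err 0.0 q5 -0.1
0.5 400 100 [0.59 2.51] err 0.0 q5 -0.47
0.5 400 200 [0.28 2.42] err 0.0 q5 -0.06
0.5 440 100 [0.59 2.41] err 0.0 q5 -0.36
0.5 440 200 [0.32 2.33] err 0.0 q5 -0.01
0.5 480 100 [0.6  2.32] err 0.0 q5 -0.28
0.5 480 200 [0.36 2.24] err 0.0 q5 0.04
0.7 330 100 [0.81 2.79] err 10.9 q5 -1.16
0.7 330 200 [0.28 2.68] err 0.0 q5 -0.52
0.7 365 100 [0.75 2.71] err 0.0 q5 -1.02
0.7 365 200 [0.3 2.6] err 0.0 q5 -0.45
0.7 400 100 [0.7  2.61] err 0.0 q5 -0.86
0.7 400 200 [0.32 2.52] err 0.0 q5 -0.4
0.7 440 100 [0.67 2.5 ] err 0.0 q5 -0.73
0.7 440 200 [0.35 2.43] err 0.0 q5 -0.34
0.7 480 100 [0.66 2.4 ] err 0.0 q5 -0.62
0.7 480 200 [0.38 2.34] err 0.0 q5 -0.28
```

```bash
cat > pv.py <<'E'
from rows import *
b=float(sys.argv[1]);u=float(sys.argv[2])
print(np.round(s['joints'],2),'z',np.round(Rt[:,2],3),'yaw',np.arctan2(Rt[1,2],Rt[0,2]),'tilt',np.arccos(-Rt[2,2]),'tcp',np.round(T),np.round(Rt.T@(400*np.array([np.cos(b),np.sin(b),u]))))
E
python3 pv.py -2.3 0.15
```

```text
[-2.26  1.09  0.05  0.73  2.62 -0.62] z [ 0.656  0.278 -0.701] yaw 0.40053396164464583 tilt 0.7933033837694178 tcp [-397. -692.  469.] [-222.  157. -300.]
```

Emit:
{"op": "play_rows", "data": {
  "targets": [
    {"linear":[-222,157,-300],"turn":0}
  ]
}}

```text
t: 19.58
eef_pos: [-407.2, -694.9, 456.9]
tcp_rot: [3.058, -0.778, 0.492]
ft_force: [-0.1, 0.3, 0.2]
opening: 0.002
```

Emit:
{"op": "play_rows", "data": {
  "targets": [
    {"linear":[-222,157,-300],"turn":0}
  ]
}}

```text
t: 19.7
eef_pos: [-419.4, -696.7, 442.8]
tcp_rot: [3.041, -0.767, 0.488]
ft_force: [0.1, -0.1, 0.1]
opening: 0.003
```

Emit:
{"op": "play_rows", "data": {
  "targets": [
    {"linear":[-222,157,-300],"turn":0}
  ]
}}

```text
t: 19.82
eef_pos: [-430.3, -697.8, 432.1]
tcp_rot: [3.024, -0.754, 0.485]
ft_force: [0.8, -0.3, -0.1]
opening: 0.005
```

Emit:
{"op": "play_rows", "data": {
  "targets": [
    {"linear":[-222,157,-300],"turn":0}
  ]
}}

```text
t: 19.95
eef_pos: [-440.6, -698.1, 423.8]
tcp_rot: [3.005, -0.739, 0.483]
ft_force: [-0.1, 1.0, -0.1]
opening: 0.005
```

```bash
python3 pv.py -2.3 0.15
```

```text
[-2.3   1.13  0.05  0.67  2.52 -0.71] z [ 0.654  0.19  -0.732] yaw 0.28204206945908467 tilt 0.7494577202554651 tcp [-441. -698.  424.] [-236.  179. -275.]
```

```bash
python3 pv.py -2.5 0.3
```

```text
[-2.3   1.13  0.05  0.67  2.52 -0.71] z [ 0.654  0.19  -0.732] yaw 0.28204206945908467 tilt 0.7494577202554651 tcp [-441. -698.  424.] [-211.  111. -343.]
```

Emit:
{"op": "play_rows", "data": {
  "targets": [
    {"linear":[-211,111,-343],"turn":0}
  ]
}}

```text
t: 20.08
eef_pos: [-455.1, -691.9, 421.4]
tcp_rot: [2.988, -0.724, 0.48]
ft_force: [0.4, -0.3, -0.1]
opening: 0.007
```

Emit:
{"op": "play_rows", "data": {
  "targets": [
    {"linear":[-211,111,-343],"turn":0}
  ]
}}

```text
t: 20.2
eef_pos: [-470.1, -684.4, 421.1]
tcp_rot: [2.97, -0.707, 0.477]
ft_force: [-0.6, -0.8, -0.3]
opening: 0.003
```

Emit:
{"op": "play_rows", "data": {
  "targets": [
    {"linear":[-211,111,-343],"turn":0}
  ]
}}

```text
t: 20.32
eef_pos: [-484.3, -677.1, 421.1]
tcp_rot: [2.953, -0.69, 0.472]
ft_force: [0.0, -0.1, 0.6]
opening: 0.005
```

Emit:
{"op": "play_rows", "data": {
  "targets": [
    {"linear":[-211,111,-343],"turn":0}
  ]
}}

```text
t: 20.45
eef_pos: [-497.8, -669.6, 421.6]
tcp_rot: [2.936, -0.673, 0.468]
ft_force: [0.4, 0.0, -0.0]
opening: 0.005
```

```bash
python3 pv.py -2.5 0.2
```

```text
[-2.38  1.12  0.05  0.64  2.47 -0.8 ] z [ 0.637  0.093 -0.765] yaw 0.1451445171330864 tilt 0.6991126405615999 tcp [-498. -670.  422.] [-258.  131. -288.]
```

Emit:
{"op": "play_rows", "data": {
  "targets": [
    {"linear":[-258,131,-288],"turn":0}
  ]
}}

```text
t: 20.58
eef_pos: [-511.0, -666.9, 414.4]
tcp_rot: [2.919, -0.654, 0.464]
ft_force: [-1.8, 0.2, -0.8]
opening: 0.001
```

Emit:
{"op": "play_rows", "data": {
  "targets": [
    {"linear":[-258,131,-288],"turn":0}
  ]
}}

```text
t: 20.7
eef_pos: [-523.8, -664.1, 406.3]
tcp_rot: [2.903, -0.637, 0.458]
ft_force: [-0.2, 0.1, -0.7]
opening: 0.004
```

```bash
python3 pv.py -2.5 0.2
python3 - <<'E'
from cell import env
from h import *
np.set_printoptions(suppress=True,precision=3)
for n in ('top','scene'):
    im,d=env.read_camera(n);np.save(f'h_{n}.npy',d);np.save(f'h_{n}_im.npy',im);cv2.imwrite(f'pics/h_{n}.png',im[:,:,::-1])
    p=env.camera_params(n);P=full(p,d);hsv=cv2.cvtColor(im,cv2.COLOR_RGB2HSV)
    box=(P[...,0]>420)&(P[...,0]<640)&(P[...,1]>-50)&(P[...,1]<60)
    m=box&(P[...,2]>50)&(P[...,2]<66)&(hsv[...,2]>120)&(hsv[...,1]<60)
    k,l,st,c=cv2.connectedComponentsWithStats(m.astype(np.uint8));i=1+np.argmax(st[1:,4]);m=l==i
    Q=P[m];print(n,'white top',len(Q),'z',np.median(Q[:,2]));r=cv2.minAreaRect(Q[:,:2].astype(np.float32));print(r)
    v,u=np.nonzero(m);X=atz(p,np.c_[u,v],60)[:,:2];r=cv2.minAreaRect(X.astype(np.float32));print('at z60',r)
    g=box&(P[...,2]>50)&(P[...,2]<75)&(hsv[...,2]<=150)&(hsv[...,2]>85)&(P[...,0]>530)&(P[...,0]<575)&(abs(P[...,1]-5)<18)
    print('cover z',np.percentile(P[g][:,2],[10,50,90]) if g.sum() else None,g.sum())
a=cv2.cvtColor(np.load('h_top_im.npy'),4)[150:275,235:370];cv2.imwrite('pics/h_c.png',cv2.resize(a,None,fx=4,fy=4,interpolation=3))
b=cv2.cvtColor(np.load('h_scene_im.npy'),4)[80:260,215:360];cv2.imwrite('pics/h_s.png',cv2.resize(b,None,fx=3.3,fy=3.3,interpolation=3))
E
```

```text
[-2.41  1.14  0.05  0.62  2.42 -0.84] z [ 0.623  0.044 -0.781] yaw 0.07014968028948072 tilt 0.6745350110437067 tcp [-524. -664.  406.] [-268.  141. -273.]
top white top 745 z 60.633784745088086
((508.24969482421875, 1.7422828674316406), (124.8856430053711, 52.411529541015625), 6.099703311920166)
at z60 ((507.718994140625, 1.7234115600585938), (124.68029022216797, 52.18748092651367), 6.018939971923828)
cover z [57.242 60.388 63.546] 152
scene white top 1059 z 59.02977619122822
((524.8145751953125, 3.1913986206054688), (161.45672607421875, 58.027164459228516), 6.315818786621094)
at z60 ((522.785888671875, 7.3240966796875), (162.81402587890625, 62.89138412475586), 6.073253631591797)
cover z [56.961 59.375 61.404] 143
```

View pics/h_c.png

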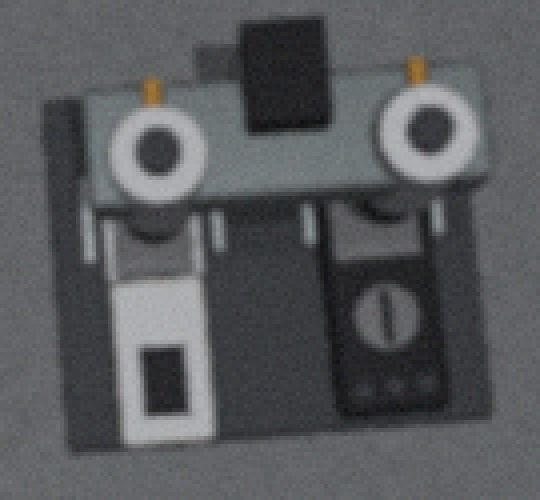

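View pics/h_s.png

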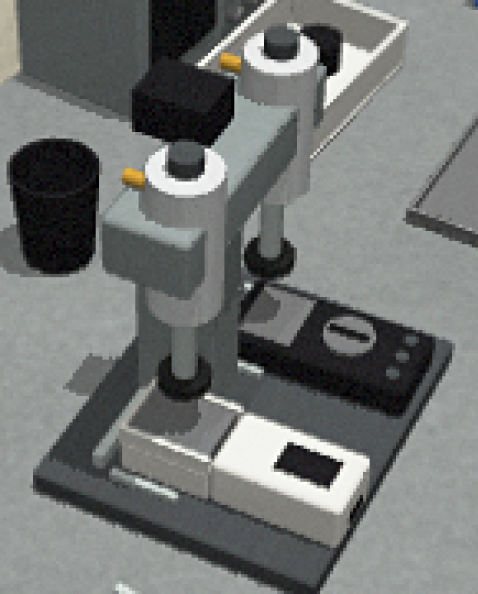

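Run:
```python
from rows import *
yc=.106
cy=np.array([-np.sin(yc),np.cos(yc),0]);z=Rt[:,2]
y=-(cy-z*(cy@z));y/=np.linalg.norm(y)
l=Rt.T@y;print('turn',np.arctan2(-l[0],l[1]), 'pad tilt',np.arcsin(cy@z))
W=[(-450,-600,480),(-180,-600,540),(60,-520,540),(300,-380,520),(400,-100,420)];show(W)
```

```text
turn 0.2788060840210831 pad tilt -0.021967435724779213
(-450, -600, 480) [121, -23, -9]
(-180, -600, 540) [351, 70, 113]
(60, -520, 540) [552, 68, 266]
(300, -380, 520) [763, 6, 438]
(400, -100, 420) [874, -244, 591]
```

Emit:
{"op": "play_rows", "data": {
  "hand": 85,
  "targets": [
    {"linear":[121,-23,-9],"turn":0},
    {"linear":[121,-23,-9],"turn":0},
    {"linear":[351,70,113],"turn":0},
    {"linear":[351,70,113],"turn":0},
    {"linear":[351,70,113],"turn":0},
    {"linear":[351,70,113],"turn":0},
    {"linear":[351,70,113],"turn":0},
    {"linear":[552,68,266],"turn":0.28},
    {"linear":[552,68,266],"turn":0.28},
    {"linear":[552,68,266],"turn":0.28},
    {"linear":[552,68,266],"turn":0.28},
    {"linear":[763,6,438],"turn":0.28},
    {"linear":[763,6,438],"turn":0.28},
    {"linear":[763,6,438],"turn":0.28},
    {"linear":[763,6,438],"turn":0.28},
    {"linear":[763,6,438],"turn":0.28}
  ]
}}

```text
t: 22.8
eef_pos: [303.6, -376.5, 521.2]
tcp_rot: [3.119, -0.675, 0.111]
ft_force: [0.7, -1.4, 0.0]
opening: 0.891
```

```bash
python3 st.py
cat > g.py <<'E'
from rows import *
yc=.106;C=np.array([525.3,3.5])
cx=np.array([np.cos(yc),np.sin(yc),0]);cy=np.array([-np.sin(yc),np.cos(yc),0])
def cas(x,y,z): return np.array([C[0],C[1],0])+cx*x+cy*y+[0,0,z]
def grasp_shift(P): return Rt.T@(np.asarray(P)-(T+Rt@[0,0,59]))
z=Rt[:,2]
E
python3 - <<'E'
from g import *
np.set_printoptions(suppress=True,precision=2)
y=-(cy-z*(cy@z));l=Rt.T@y;print('turn left',np.arctan2(-l[0],l[1]),'padtilt',np.arcsin(cy@z),'z',z)
pre=grasp_shift(cas(-35,0,54));print('grasp',pre,'pre',pre-[0,0,150])
show([(400,-100,420)])
E
```

```text
[-1.284  0.039  1.697  0.685  1.309  0.033] [ 303.6 -376.5  521.2] [ 3.1189 -0.6753  0.1105] 22.8 [ 0.7 -1.4  0. ]
turn left 0.0035506691831713715 padtilt -0.019826124615890815 z [ 0.62  0.05 -0.78]
grasp [-114.67 -364.75  439.6 ] pre [-114.67 -364.75  289.6 ]
(400, -100, 420) [35, -268, 152]
```

Emit:
{"op": "play_rows", "data": {
  "targets": [
    {"linear":[35,-268,152],"turn":0},
    {"linear":[35,-268,152],"turn":0},
    {"linear":[35,-268,152],"turn":0},
    {"linear":[35,-268,152],"turn":0},
    {"linear":[35,-268,152],"turn":0},
    {"linear":[-115,-365,290],"turn":0},
    {"linear":[-115,-365,290],"turn":0},
    {"linear":[-115,-365,290],"turn":0},
    {"linear":[-115,-365,290],"turn":0},
    {"linear":[-115,-365,290],"turn":0},
    {"linear":[-115,-365,290],"turn":0},
    {"linear":[-115,-365,290],"turn":0}
  ]
}}

```text
t: 24.3
eef_pos: [358.6, -11.7, 215.8]
tcp_rot: [3.119, -0.674, 0.108]
ft_force: [0.8, -0.3, -0.1]
opening: 0.892
```

```bash
python3 st.py;python3 - <<'E'
from g import *
from h import *
np.set_printoptions(suppress=True,precision=3)
y=-(cy-z*(cy@z));l=Rt.T@y;print('turn left',np.arctan2(-l[0],l[1]),'padtilt',np.arcsin(cy@z),'z',z)
pre=grasp_shift(cas(-35,0,54));print('grasp',pre,'pre',pre-[0,0,150])
im,d=env.read_camera('wrist');p=env.camera_params('wrist');
print(proj(p,[cas(-80,27,60),cas(-80,-27,60),cas(-35,0,60)]))
cv2.imwrite('pics/i_w.png',im[:,:,::-1]);np.save('i_w.npy',d)
im,d=env.read_camera('scene');cv2.imwrite('pics/i_s.png',im[:,:,::-1])
E
```

```text
[-0.365  0.224  2.572  2.362  0.385 -1.208] [358.6 -11.7 215.8] [ 3.1189 -0.6738  0.108 ] 24.3 [ 0.8 -0.3 -0.1]
turn left 0.0015319554702540503 padtilt -0.021510267790029465 z [ 0.623  0.045 -0.781]
grasp [  2.479  -1.943 150.021] pre [ 2.479 -1.943  0.021]
[[250.708 240.37 ]
 [312.08  239.97 ]
 [280.989 193.586]]
```

View pics/i_w.png

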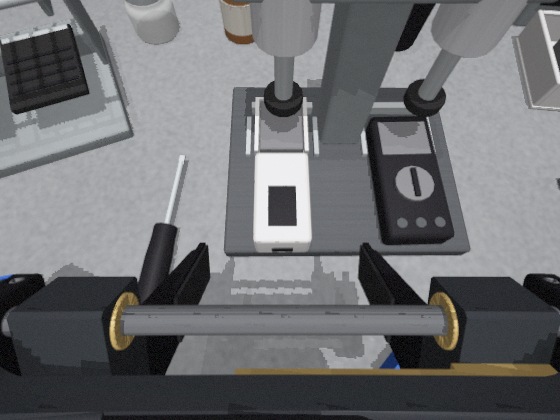

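View pics/i_s.png

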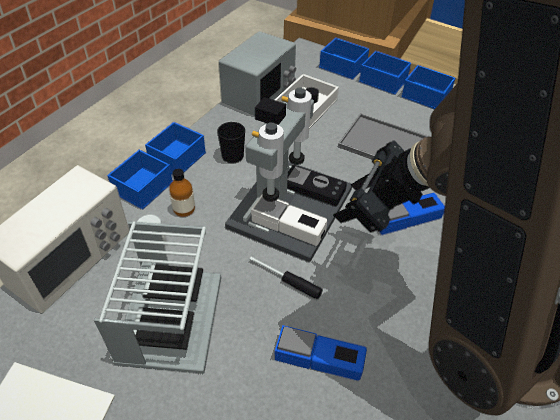

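Emit:
{"op": "play_rows", "data": {
  "targets": [
    {"linear":[2,-1.9,50],"turn":0},
    {"linear":[2.5,-1.9,100],"turn":0},
    {"linear":[2.5,-1.9,135],"turn":0},
    {"linear":[2.5,-1.9,150],"turn":0},
    {"linear":[2.5,-1.9,150],"turn":0}
  ]
}}

```text
t: 25.02
eef_pos: [454.3, -2.9, 101.0]
tcp_rot: [3.121, -0.675, 0.107]
ft_force: [-0.7, 0.4, 0.3]
opening: 0.892
```

```bash
python3 st.py;python3 - <<'E'
from g import *
from h import *
np.set_printoptions(suppress=True,precision=3)
print('grasp err',grasp_shift(cas(-35,0,54)))
im,d=env.read_camera('wrist');
cv2.imwrite('pics/j_w.png',im[:,:,::-1])
E
```

```text
[-0.235  0.647  2.455  2.816  0.638 -1.576] [454.3  -2.9 101. ] [ 3.1214 -0.6751  0.1069] 25.025 [-0.7  0.4  0.3]
grasp err [-1.044 -0.039  0.339]
```

View pics/j_w.png

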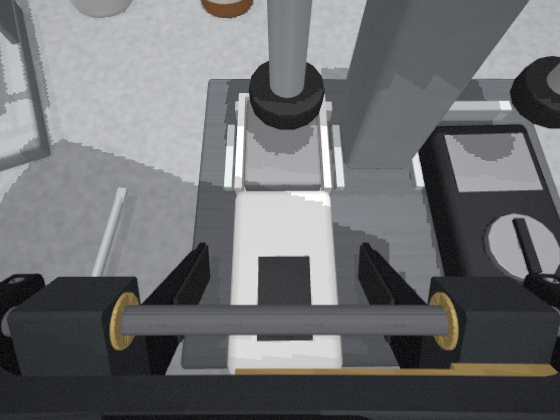

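Emit:
{"op": "play_rows", "data": {
  "hand": 40,
  "targets": [
    {"linear":[0,0,0],"turn":0},
    {"linear":[0,0,0],"turn":0},
    {"linear":[0,0,0],"turn":0},
    {"linear":[0,0,0],"turn":0},
    {"linear":[0,0,0],"turn":0},
    {"linear":[0,0,0],"turn":0}
  ]
}}

```text
t: 25.82
eef_pos: [454.0, -3.1, 101.1]
tcp_rot: [3.12, -0.676, 0.107]
ft_force: [-3.4, -0.4, 7.0]
opening: 0.571
```

```bash
python3 st.py;python3 - <<'E'
from g import *
np.set_printoptions(suppress=True,precision=1)
for dx,dz in ((0,4),(-40,6),(-80,8),(-80,150),(-100,180)):
    print(dx,dz,Rt.T@(cx*dx+np.array([0,0,dz])))
E
```

```text
[-0.235  0.647  2.456  2.819  0.639 -1.578] [454.   -3.1 101.1] [ 3.1198 -0.6756  0.1072] 25.825 [-3.4 -0.4  7. ]
0 4 [ 2.5  0.1 -3.1]
-40 6 [-27.5   0.6 -29.7]
-80 8 [-57.4   1.1 -56.3]
-80 150 [  31.4    3.5 -167. ]
-100 180 [  34.5    4.3 -203. ]
```

Emit:
{"op": "play_rows", "data": {
  "targets": [
    {"linear":[2.5,0.1,-3],"turn":0},
    {"linear":[2.5,0.1,-3],"turn":0},
    {"linear":[-12,0.3,-16],"turn":0},
    {"linear":[-27,0.6,-30],"turn":0},
    {"linear":[-42,0.9,-43],"turn":0},
    {"linear":[-57,1.1,-56],"turn":0},
    {"linear":[-57,1.1,-56],"turn":0}
  ]
}}

```text
t: 26.7
eef_pos: [374.3, -11.7, 108.6]
tcp_rot: [3.121, -0.673, 0.105]
ft_force: [0.4, -0.4, -3.8]
opening: 0.567
```

```bash
python3 st.py;python3 - <<'E'
from h import *
from cell import env
im,d=env.read_camera('wrist');cv2.imwrite('pics/k_w.png',im[:,:,::-1])
im,d=env.read_camera('scene');cv2.imwrite('pics/k_s.png',im[:,:,::-1])
E
```

```text
[-0.342  0.671  2.659  2.8    0.848 -1.697] [374.3 -11.7 108.6] [ 3.1211 -0.6725  0.1053] 26.7 [ 0.4 -0.4 -3.8]
```

View pics/k_w.png

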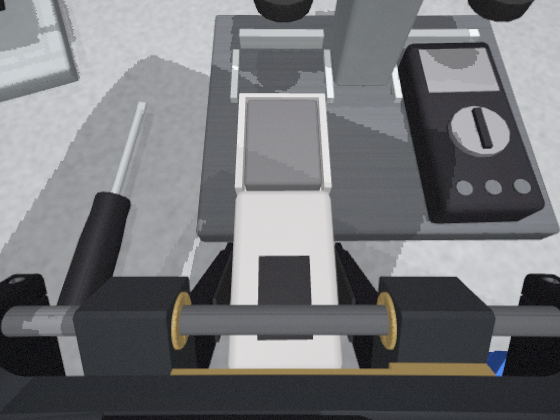

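View pics/k_s.png

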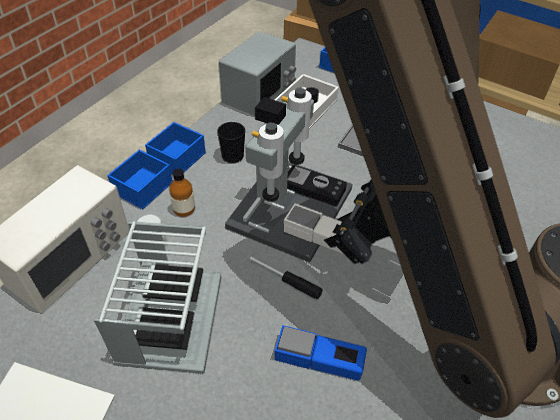

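Run:
```python
from g import *
from h import *
np.set_printoptions(suppress=True,precision=1)
for W in [(374.3,-11.7,160),(374.3,-11.7,250),(374,-150,250),(380,-280,250),(385.7,-401.7,250)]: print(W,Rt.T@(np.array(W)-T))
# tray from scene, initial image
for n in('scene','top'):
    p=env.camera_params(n);im=np.load(f'h_{n}_im.npy');d=np.load(f'h_{n}.npy');P=full(p,d)
    m=(P[...,0]>300)&(P[...,0]<620)&(P[...,1]<-290)&(P[...,1]>-500)&(P[...,2]>9)&(P[...,2]<30)
    Q=P[m];print(n,len(Q),cv2.minAreaRect(Q[:,:2].astype(np.float32)))
    uv=proj(p,[(457+np.cos(.056)*a-np.sin(.056)*b,-395.2+np.sin(.056)*a+np.cos(.056)*b,14) for a,b in((120,75),(120,-75),(-120,-75),(-120,75))])
    im=cv2.resize(im,None,fx=3,fy=3);cv2.polylines(im,[np.round(uv*3).astype(int)],True,(255,0,0),1)
    u0,v0=(uv.min(0)*3-30).astype(int);u1,v1=(uv.max(0)*3+30).astype(int);cv2.imwrite(f'pics/tr_{n}.png',im[v0:v1,u0:u1,::-1])
```

```text
(374.3, -11.7, 160) [ 30.9   0.7 -40.9]
(374.3, -11.7, 250) [  87.2    2.2 -111.1]
(374, -150, 250) [  75.4  139.9 -117.5]
(380, -280, 250) [  69.2  269.8 -119.6]
(385.7, -401.7, 250) [  63.5  391.5 -121.5]
scene 567 ((453.9710693359375, -395.6258544921875), (241.10769653320312, 158.58502197265625), 3.6255123615264893)
top 999 ((471.1072998046875, -402.30633544921875), (188.26771545410156, 288.6808166503906), 86.55867767333984)
```

View pics/tr_scene.png

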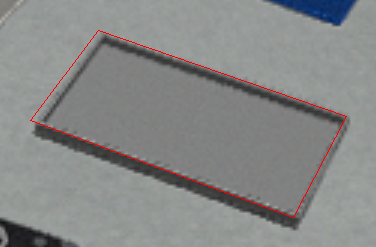

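View pics/tr_top.png

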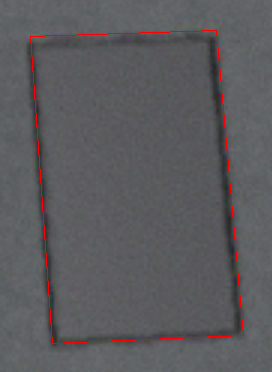

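The tray model matches both views, with its centre near (456, -395). Next I'll lift the casing and carry it over.

Emit:
{"op": "play_rows", "data": {
  "targets": [
    {"linear":[16,0.4,-20],"turn":0},
    {"linear":[40,1,-52],"turn":0},
    {"linear":[64,1.6,-82],"turn":0},
    {"linear":[87,2.2,-111],"turn":0},
    {"linear":[85,30,-112],"turn":0},
    {"linear":[82,65,-114],"turn":0},
    {"linear":[79,100,-116],"turn":0},
    {"linear":[75,140,-117.5],"turn":0},
    {"linear":[73,180,-118],"turn":0},
    {"linear":[71,225,-119],"turn":0},
    {"linear":[69,270,-120],"turn":0},
    {"linear":[67,310,-120.5],"turn":0},
    {"linear":[65,350,-121],"turn":0},
    {"linear":[63.5,391.5,-121.5],"turn":0},
    {"linear":[63.5,391.5,-121.5],"turn":0},
    {"linear":[63.5,391.5,-121.5],"turn":0}
  ]
}}

```text
t: 28.8
eef_pos: [385.4, -400.9, 250.0]
tcp_rot: [3.12, -0.675, 0.108]
ft_force: [-0.4, 0.3, -2.2]
opening: 0.569
```

```bash
python3 st.py;python3 - <<'E'
from g import *
from h import *
np.set_printoptions(suppress=True,precision=1)
im,d=env.read_camera('wrist');cv2.imwrite('pics/l_w.png',im[:,:,::-1])
im,d=env.read_camera('top');cv2.imwrite('pics/l_t.png',im[:,:,::-1])
print('to final above', Rt.T@(np.array([385.2,-401.7,86.5])-T))
E
```

```text
[-1.133  0.416  1.983  1.013  0.759 -0.433] [ 385.4 -400.9  250. ] [ 3.12   -0.6745  0.1076] 28.8 [-0.4  0.3 -2.2]
to final above [-102.3   -2.   127.5]
```

View pics/l_w.png

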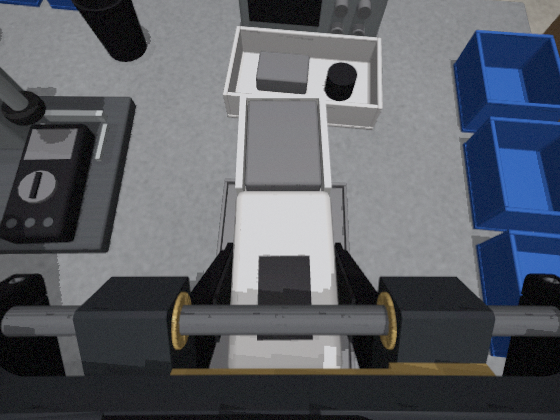

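View pics/l_t.png

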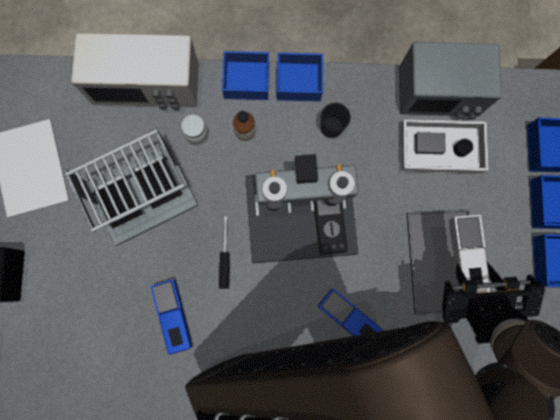

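Emit:
{"op": "play_rows", "data": {
  "targets": [
    {"linear":[-25,-0.5,31],"turn":0},
    {"linear":[-50,-1,62],"turn":0},
    {"linear":[-75,-1.5,93],"turn":0},
    {"linear":[-90,-1.8,112],"turn":0},
    {"linear":[-98,-2,122],"turn":0},
    {"linear":[-98,-2,122],"turn":0}
  ]
}}

```text
t: 29.65
eef_pos: [385.1, -401.5, 93.1]
tcp_rot: [3.122, -0.674, 0.106]
ft_force: [-1.0, -0.6, -3.0]
opening: 0.569
```

```bash
python3 st.py;python3 - <<'E'
from g import *
from h import *
np.set_printoptions(suppress=True,precision=1)
im,d=env.read_camera('scene');cv2.imwrite('pics/m_s.png',cv2.resize(im[60:240,320:520],None,fx=3.3,fy=3.3,interpolation=3)[:,:,::-1])
for zz in (88,87,86,85,84): print(zz, Rt.T@(np.array([385.2,-401.7,zz])-T))
E
```

```text
[-1.134  0.702  2.079  1.454  0.628 -1.   ] [ 385.1 -401.5   93.1] [ 3.1216 -0.674   0.1064] 29.65 [-1.  -0.6 -3. ]
88 [-3.1  0.2  4. ]
87 [-3.7  0.2  4.8]
86 [-4.4  0.1  5.6]
85 [-5.   0.1  6.3]
84 [-5.6  0.1  7.1]
```

View pics/m_s.png

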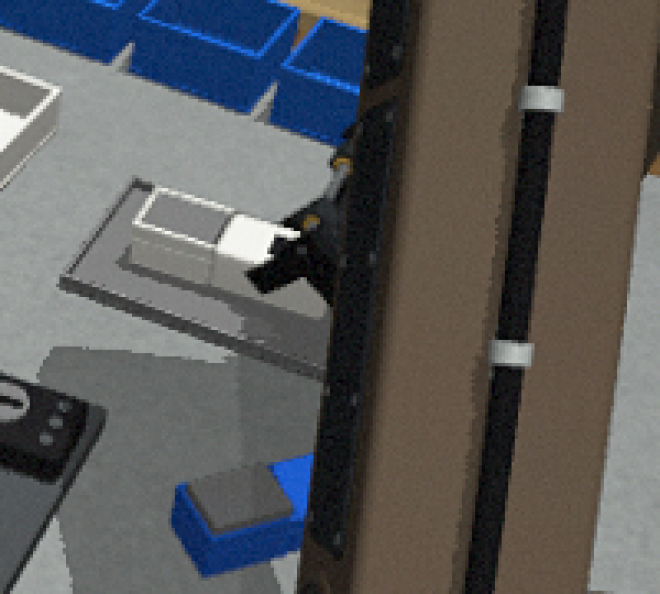

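Emit:
{"op": "play_rows", "data": {
  "targets": [
    {"linear":[-1.5,0,2],"turn":0},
    {"linear":[-3,0,4],"turn":0},
    {"linear":[-4.4,0,5.5],"turn":0},
    {"linear":[-4.4,0,5.5],"turn":0}
  ]
}}

```text
t: 30.2
eef_pos: [385.0, -402.3, 86.5]
tcp_rot: [3.12, -0.675, 0.107]
ft_force: [0.4, 0.1, -2.2]
opening: 0.567
```

Emit:
{"op": "play_rows", "data": {
  "targets": [
    {"linear":[-0.6,0,0.8],"turn":0},
    {"linear":[-1,0,1.3],"turn":0},
    {"linear":[-1,0,1.3],"turn":0}
  ]
}}

```text
t: 30.58
eef_pos: [385.0, -402.4, 85.3]
tcp_rot: [3.119, -0.676, 0.107]
ft_force: [-4.5, -0.5, 4.8]
opening: 0.573
```

Emit:
{"op": "play_rows", "data": {
  "hand": 80,
  "targets": [
    {"linear":[0,0,0],"turn":0},
    {"linear":[0,0,0],"turn":0},
    {"linear":[0,0,0],"turn":0},
    {"linear":[0,0,0],"turn":0}
  ]
}}

```text
t: 31.08
eef_pos: [385.1, -402.2, 84.8]
tcp_rot: [3.12, -0.675, 0.107]
ft_force: [0.6, 0.6, -0.3]
opening: 0.832
```

```bash
python3 st.py;python3 - <<'E'
from h import *
from cell import env
im,d=env.read_camera('wrist');cv2.imwrite('pics/n_w.png',im[:,:,::-1])
E
```

```text
[-1.135  0.719  2.08   1.48   0.627 -1.033] [ 385.1 -402.2   84.8] [ 3.12   -0.6748  0.1072] 31.075 [ 0.6  0.6 -0.3]
```

View pics/n_w.png

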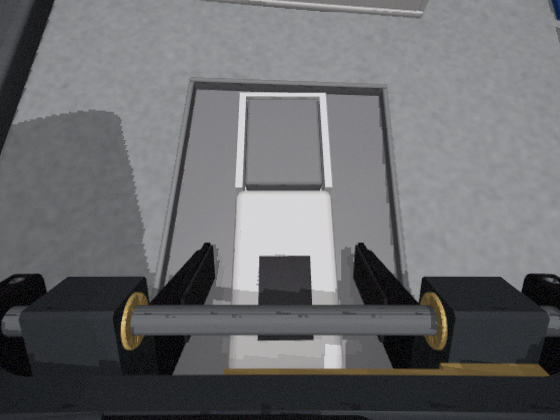

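Emit:
{"op": "play_rows", "data": {
  "targets": [
    {"linear":[0,0,-30],"turn":0},
    {"linear":[0,0,-80],"turn":0},
    {"linear":[0,0,-130],"turn":0},
    {"linear":[0,0,-180],"turn":0},
    {"linear":[0,0,-180],"turn":0}
  ]
}}

```text
t: 31.75
eef_pos: [271.6, -411.3, 227.7]
tcp_rot: [3.114, -0.675, 0.109]
ft_force: [-0.7, 0.7, -0.1]
opening: 0.84
```

```bash
python3 st.py;python3 - <<'E'
from h import *
from cell import env
np.set_printoptions(suppress=True,precision=3)
for n in('wrist','scene','top'):
    p=env.camera_params(n);im,d=env.read_camera(n);cv2.imwrite(f'pics/o_{n}.png',im[:,:,::-1])
    P=full(p,d);hsv=cv2.cvtColor(im,cv2.COLOR_RGB2HSV)
    m=(P[...,0]>340)&(P[...,0]<575)&(P[...,1]<-325)&(P[...,1]>-465)&(P[...,2]>36)&(P[...,2]<52)
    if m.sum()>50:
        k,l,st,c=cv2.connectedComponentsWithStats(m.astype(np.uint8));i=1+np.argmax(st[1:,4]);Q=P[l==i]
        A=np.c_[Q[:,:2],np.ones(len(Q))];co=np.linalg.lstsq(A,Q[:,2],rcond=None)[0]
        print(n,len(Q),cv2.minAreaRect(Q[:,:2].astype(np.float32)),'z',np.median(Q[:,2]),'slopes',co[:2])
E
```

```text
[-1.375  0.406  2.102  1.002  0.827 -0.681] [ 271.6 -411.3  227.7] [ 3.114  -0.6751  0.1086] 31.75 [-0.7  0.7 -0.1]
wrist 6598 ((456.85125732421875, -396.7775573730469), (160.6865692138672, 54.00927734375), 5.980013370513916) z 43.67711180712467 slopes [0.001 0.001]
scene 939 ((455.16070556640625, -397.065673828125), (160.75172424316406, 62.29163360595703), 5.722194671630859) z 44.00627738294797 slopes [ 0.004 -0.049]
top 1651 ((456.79681396484375, -395.7406921386719), (160.71670532226562, 57.23183059692383), 5.758150100708008) z 44.49985981399487 slopes [ 0.002 -0.015]
```

View pics/o_wrist.png

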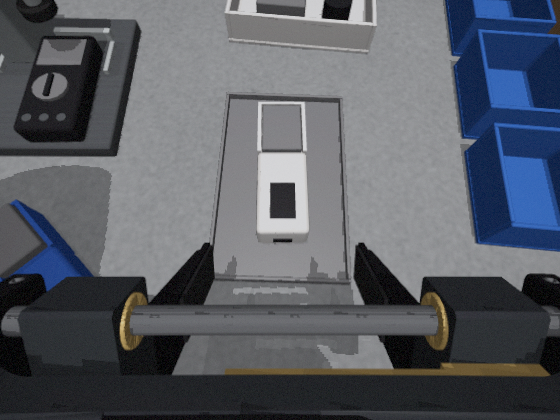

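View pics/o_scene.png

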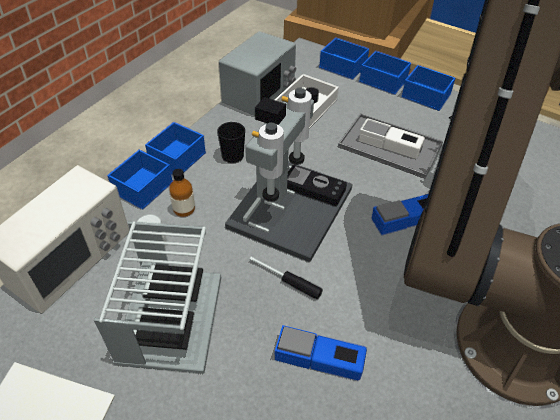

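View pics/o_top.png

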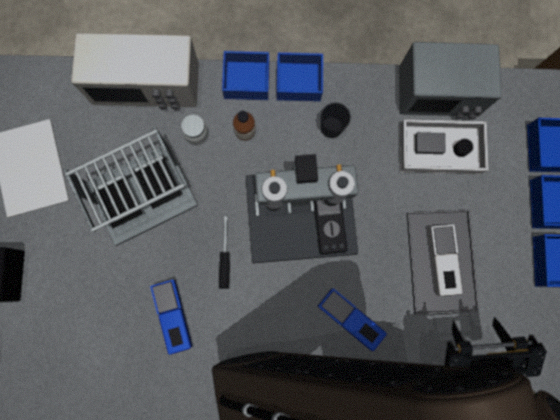

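```bash
python3 -c "
from cell import env
print(env.job_done())"
```

```text
the job is handed in; nothing more can be done
None
```

The cover is pressed home and the casing lies flat, cover up, in the grey tray. I handed the job in at about 32 s; no verdict was reported.

**What I did**
- **Choice of pedal:** The white casing was in the left bay and the meter in the right, so I only worked the left pedal.
- **Tilting the tool:** The moves offer no tilt. I tilted the tool about 0.85 rad by commanding out-of-reach poses, which the arm approached by leaning over. I then went in under the guard with the fingers closed.
- **Pressing:** I held the left pedal against its stop for about 0.75 s, at up to about 47 N vertical, and let it up.
- **Carrying:** I turned the tilt into line with the casing, gripped it (54 mm measured) and drew it back 80 mm. I then lifted it, carried it to the tray, set it down until the floor took the load, released it and backed off.

**Last checks**
- **Casing position:** Its centre is at about (457, -396.5), against a tray centre of about (456.5, -395). Its top is at z 44 mm, as expected for resting on the 4 mm floor.
- **Flatness:** The wrist camera gives slopes of 0.001. The scene camera's 0.05 across the casing disagrees, but that patch probably took in part of a side face.
- **Cover:** It measured 60.4 mm against 60.6 mm for the casing top after pressing. Before pressing, one rough depth pixel read 63.4 mm against 59.4 mm on the casing.
- **Rest of the scene:** Both pedals are up and the meter and bystanders look unmoved, but I judged these by eye, not by measurement.

**Off plan:** While trying to undo the tilt, I ran the elbow onto its inner range limit at t = 14.8 s. It read 2.793 rad against the stated 2.79, and the wrist force spiked briefly to about 95 N. The force had gone 0.1 s later, so I took it as a sudden stop, not a collision. Earlier, at full stretch, the elbow also read 0.047 rad against its 0.05 lower limit.

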